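Pack a weighing kit and a sampling kit in a two-tier carrier

TASK

Make up the two kits of the two-tier carrier. Lower tray, weighing kit: stand the squat cream-coloured jar in the middle of the larger bay and the metal check weight in the middle of the smaller bay; then stack the post-legged frame over it, all four posts fully home in the tray's corner sockets. Upper deck, sampling kit: stand the black-capped vial inside the ring and the grey rubber stopper in the middle of the half without a ring; everything upright at the end, and do not disturb the small box of test strips.

Things in the scene. Friction and masses are not known exactly. Their poses are not given: they have to be found in the camera images.
- tray: Fixed grey tray 228 (x) x 160 (y) mm. Origin: centre of underside. Floor at z 6 mm, walls to 18. Metal divider at x +20 (4 thick, to z 18): larger bay at -x (middle x -45, y 0), smaller at +x (middle x +65, y 0). Metal corner blocks 30 mm square, top at z 24, at x +-99, y +-65: square sockets 17 mm wide, 16 deep (floor z 8), 3 mm bevel. x within 0.3 rad of world x; left or right.
- frame_grip (a point): Loose frame, ~0.4 kg: grey deck 228 (x) x 160 (y) mm, four 12 mm square posts at x +-99, y +-65. Point: in the black grip rib (10 mm in x, 90 in y, top 16 above). Deck top 25 below, feet 115 below; seated, point is 123 above tray origin. Ring (inside 44, outside 52, 8 high) centred x +55, y 0; plain half's middle x -55, y 0. Edge lip 8 high. Fits either way round; x within 0.3 rad of world x.
- jar_c (a point): Squat screw-cap jar with cream-coloured contents and cap, 57 mm diameter, 47 mm high (body to 37 mm, cap 48 mm wide above), about 60 g, standing loose. The point is its centre, half-way up; z up.
- weight_c (a point): Metal check weight with a knob on top, body 29 mm diameter, 54 mm high in all, 0.2 kg, standing loose. The point is its centre, half-way up; z up. Grip it by the body, just below this point.
- vial_c (a point): Slim clear screw-cap vial with a black cap, 29 mm diameter, 61 mm high (cap, 24 mm wide, from 49 mm up), about 30 g, standing loose. The point is its centre, half-way up; z up.
- stopper_c (a point): Dark grey rubber stopper, 35 mm diameter at the wide top end, 28 mm high, about 30 g, standing loose. The point is its centre, half-way up; z up.
- strip_box: Small flat carton of test strips, 46 x 62 x 22 mm, loose bystander behind the stock; origin at the centre of its underside. Leave it alone.
There are look-alikes about, which are no part of the job. Leave any green or orange look-alike of the part that bears weight_c alone.

How it is judged:
By the outcome, as a careful person would: the job done as asked, in the order asked, and still so for the second after the job is handed in, with the robot touching nothing.
It also fails if it takes over 133 s, if anything falls off the work surface, if the arm or the gripper's body presses on something with over 40 N, if the wrist force passes 120 N, or if a joint passes its speed limit or range.

ROBOT

A 7-joint arm with a two-finger parallel gripper is mounted at the origin on a cart in front of the work surface, level with it; the furniture and walls round the work are solid. World frame = base frame: x ahead of the robot, y to its left, z up, the work surface at z = 0. Lengths are in m, angles in rad, forces in N, time in s.
With the tool pointing down it reaches from about 0.4 to 0.875 m from the base axis. Payload 6.5 kg.
Tool frame: the origin (TCP) lies at the very end of the fingers, on their centre line; the grasp point (between the pads) lies 19 mm behind it; z points along the fingers, y is the line along which they close (so a half turn about z gives the same grasp; the last joint's range is limited). The gripper opens to 85 mm and grips with 20 to 120 N. Pads are 22 mm wide; open, the fingers measure 114 mm over their backs; the gripper's body (76 mm by 85 mm) begins 54 mm behind the grasp point. The pads swing forward as they close: fully open they stand 13 mm farther back than shut.
Start: joints at [1.06, 0.536, -0.004, 1.538, 0.003, 1.067, -0.071], TCP at [0.28, -0.587, 0.231] pointing down, gripper open.
Joint ranges: [-2.7, 2.7], [-0.37, 2.16], [-1.27, 1.26], [0.24, 2.4], [-1.31, 4.45], [0.19, 1.91], [-2.76, 2.76]. Speed limits (rad/s): [2.39, 2.39, 3.14, 3.14, 3.14, 3.14, 3.14].

INTERFACE

Orientations are given as [roll, pitch, yaw] about the fixed x, y, z axes, in that order (R = Rz(yaw) Ry(pitch) Rx(roll)).
In Python, from station import r, optics, job_done gives the robot as it stands.
- The arm moves only by the tool play_rows, never from a script. Its argument "moves" is a list of rows, each an object with "slide": the shift along the tool's x, y, z each as a share of 0.02 m, from -1 to 1, a list of three; "rot": the turn, a rotation vector about the tool's x, y, z each as a share of 4 degrees, from -1 to 1, a list of three; "gripper": the opening in per cent of the stroke, from 0 (shut) to 100 (fully open). In form: [{"slide": [x, y, z], "rot": [wx, wy, wz], "gripper": gripper}, ...]. A call has exactly 5 rows; each row shifts and turns the commanded pose from where the row before left it, along the tool's axes as they then stand; what a row does not reach is not made up. A row lasts 1/12 s, in which the tool goes at most 41.7 mm and 7.16 degrees, less where a joint would pass 70% of its speed; a pose out of reach is approached as far as the arm can. A call with a number of a shift or a turn outside -1 to 1 is refused whole. A call with a gripper value outside its range is refused whole. The fingers move at their own pace and stop on an object; "squeeze" is the grip in N (left out, the last holds). Time passes only in rows, so rows that do not move let the fingers close, or fill a call up. It gives the time, the measured TCP pose, the force, the opening and the grip force at its end, in the units of the state.
- r.get_state(): the state, without advancing time (a new reading comes with each control period).
- optics.get_image(name): name is "scene" or "top" or "wrist"; returns (picture, depth): 480x640x3 uint8, blue, green, red; 480x640 float32, m along the optical axis (not along the pixel's ray), 0 where there is no reading.
- optics.calibration(name): a dict with "vertical_fov" (degrees; the focal length in pixels is half the picture's height over the tangent of half this angle, whatever the lens; pixels are square), "cx", "cy" (the principal point, pixels), "k1" (the pictures are not rectified: a ray, as slopes to the right and down, at radius r is drawn at 1 + k1 r^2 times it, then the intrinsics apply), "extrinsics" (4x4, takes a point from world to camera coordinates); the wrist camera has in their place "mount" (4x4, takes a point from camera to tool coordinates, whose origin is the TCP and whose axes are the flange's). Camera axes: x right, y down, z forward; pixel columns grow to the right and rows downward; lengths in m; the calibration is good to about 2 mm. A picture is of the moment at which its call begins: read the wrist's pose just before it. calibration takes no time and is no camera call.
- job_done(): hands the job in; it is judged then, once.
The state is a dict: "time": time; "joints": joint angles; "qd": joint speeds; "joint_efforts": joint torques, N m; "tcp_pos": TCP position; "tcp_rot": TCP orientation; "force": force on the tool from outside, world axes, zero at the start; "ft_torque": the same for the moment, N m; "grip_width": finger opening in m; "finger_force": force on a finger pad.
Only numpy, scipy, OpenCV 4.12 (cv2) and the standard library are available. Lean on these libraries where they do the work, as an engineer would, in place of code of your own. Each camera call takes 0.05 s, during which the arm holds its last target. There are 200 camera calls.

## Working session

There is one attempt and no reset: what is moved stays moved. The work goes in short steps, Python scripts to look and compute and a tool call to move; the robot and the scene stay as the last step left them, time stands still between calls to the robot, and variables do not carry over. Pictures are saved under pics/ and viewed, at most 18 in all, crops included, and the job is handed in when it is done.

Besides the shell and the picture viewer there is one more tool, called as a command line: name --argument value ..., lists and objects as JSON in quotes. play_rows: Moves the arm, as the interface text tells. Shift numbers are shares of 0.02 m and turn numbers shares of 4 degrees, none past 1 either way. Its arguments: {"type":"object","properties":{"moves":{"type":"array","items":{"type":"object","properties":{"slide":{"type":"array","items":{"type":"number","minimum":-1,"maximum":1}},"rot":{"type":"array","items":{"type":"number","minimum":-1,"maximum":1}},"gripper":{"type":"number"}}}},"squeeze":{"type":"number"}},"required":["moves"]}

```bash
mkdir -p pics; ls
cat > h.py <<'E'
import numpy as np, cv2
from station import r, optics
from scipy.spatial.transform import Rotation as R
def K(c): 
    f=240/np.tan(np.radians(c["vertical_fov"])/2); return f,c["cx"],c["cy"],c["k1"]
def cam2world(name,st=None):
    c=optics.calibration(name)
    if name=="wrist":
        st=st or r.get_state(); T=np.eye(4); T[:3,:3]=R.from_euler('xyz',st["tcp_rot"]).as_matrix(); T[:3,3]=st["tcp_pos"]
        return T@np.array(c["mount"])
    return np.linalg.inv(np.array(c["extrinsics"]))
def slopes(name,uv):
    f,cx,cy,k1=K(optics.calibration(name)); uv=np.atleast_2d(uv).astype(float)
    return cv2.undistortPoints(uv.reshape(-1,1,2),np.array([[f,0,cx],[0,f,cy],[0,0,1]]),np.array([k1,0,0,0.])).reshape(-1,2)
def plane(name,uv,z,T=None):
    T=cam2world(name) if T is None else T
    s=slopes(name,uv); d=np.c_[s,np.ones(len(s))]@T[:3,:3].T; o=T[:3,3]
    return o+d*((z-o[2])/d[:,2:3])
def deproj(name,uv,dep,T=None):
    T=cam2world(name) if T is None else T
    s=slopes(name,uv); p=np.c_[s,np.ones(len(s))]*np.asarray(dep).reshape(-1,1)
    return p@T[:3,:3].T+T[:3,3]
E
python3 - <<'E'
from h import *
for n in("scene","top","wrist"):
    T=cam2world(n); im,d=optics.get_image(n); cv2.imwrite(f"pics/{n}0.png",im); np.savez(f"pics/{n}0.npz",im=im,d=d,T=T)
    c=optics.calibration(n); print(n,c["vertical_fov"],c["cx"],c["cy"],c["k1"],np.round(T,3).tolist(), (d==0).mean())
print(r.get_state())
E
```

```text
pics
scene 49.986649716584246 320.079552122716 240.97152067224593 -0.014837717569146893 [[-0.584, -0.599, 0.548, 0.025], [-0.811, 0.415, -0.412, 0.388], [0.019, -0.685, -0.728, 0.797], [0.0, 0.0, 0.0, 1.0]] 0.004033203125
top 43.788407051039535 318.9809735410391 239.41930987954444 -0.05981116996084793 [[0.013, -0.99, 0.143, 0.392], [-1.0, -0.016, -0.022, 0.012], [0.024, -0.143, -0.989, 1.459], [0.0, 0.0, 0.0, 1.0]] 0.003896484375
wrist 70.30598307180736 321.87806015864487 240.48533437608734 -0.02234984592696409 [[0.429, -0.86, -0.276, 0.351], [-0.903, -0.409, -0.129, -0.553], [-0.002, 0.305, -0.952, 0.373], [0.0, 0.0, 0.0, 1.0]] 0.004013671875
{'time': 0.15, 'joints': array([ 1.0597749 ,  0.53702099, -0.00442647,  1.5386242 ,  0.00260044,
        1.06730054, -0.07119157]), 'qd': array([ 0.00105409, -0.0014296 , -0.00051844, -0.00242416, -0.00092171,
       -0.00021632,  0.00011245]), 'joint_efforts': array([ 1.85489705e-03, -5.83785188e+01,  1.04994077e+00, -2.59350890e+01,
        1.24838547e-02,  6.45306529e-03, -2.45709356e-05]), 'tcp_pos': array([ 0.27947244, -0.58632094,  0.23060433]), 'tcp_rot': array([-3.14024953e+00,  1.07364478e-04,  4.44891074e-01]), 'force': array([0.20587995, 0.17060078, 0.3821881 ]), 'ft_torque': array([-0.01423317, -0.00139362, -0.03085215]), 'finger_force': 0.0, 'grip_width': 0.08529790531403268}
```

View pics/top0.png

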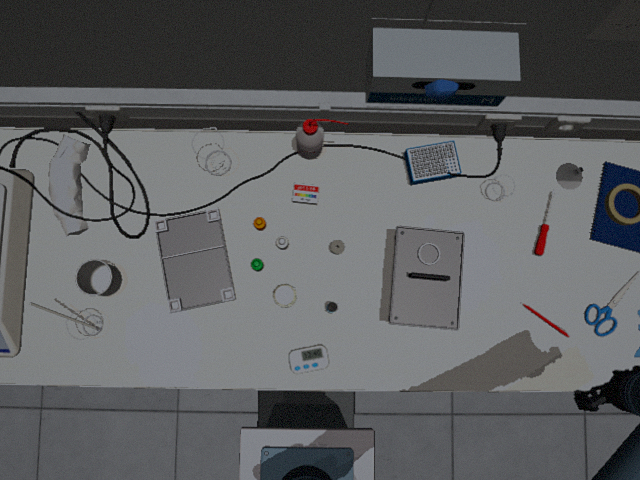

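View pics/scene0.png

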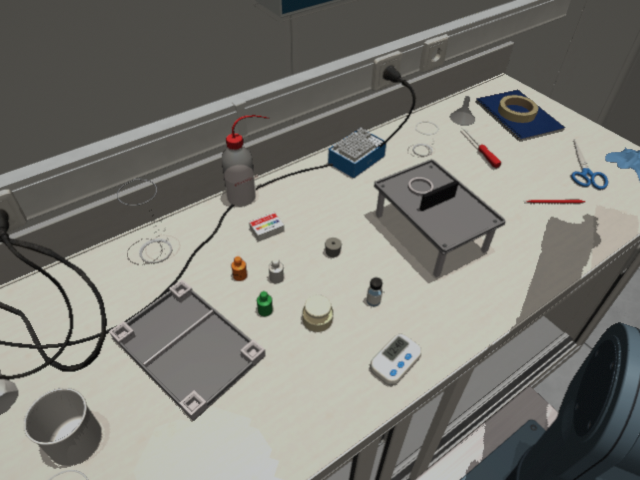

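Top view: the tray is at (196,260) with its divider towards the robot's far side, and the frame is at (427,277) with its ring at the far end (428,253). The strip box is at (306,194).

Candidates for each part, by pixel in the top view:
- **Weight:** metal (282,243) is the one I want. Orange (260,224) and green (257,265) are the look-alikes.
- **Jar:** cream (285,295). The metal cup at (100,278) is not it.
- **Vial:** black-capped (331,307).
- **Stopper:** grey (337,247).

```bash
cat > m.py <<'E'
from h import *
def cloud(n,T,d):
    v,u=np.mgrid[0:480,0:640]; uv=np.c_[u.ravel(),v.ravel()]
    return deproj(n,uv,d.ravel(),T).reshape(480,640,3)
E
python3 - <<'E'
from m import *
C={}
for n in("top","scene"):
    z=np.load(f"pics/{n}0.npz"); P=cloud(n,z["T"],z["d"]); C[n]=P
    P[z["d"]==0]=np.nan
t=C["top"]
for nm,(u,v) in dict(jar=(285,295),weight=(282,243),orange=(260,224),green=(257,265),vial=(331,307),stopper=(337,247),strip=(306,194)).items():
    p0=t[v,u]
    out=[]
    for n in C:
        P=C[n]; m=(np.hypot(P[...,0]-p0[0],P[...,1]-p0[1])<.045)&(P[...,2]>.008)
        k,l,s,c=cv2.connectedComponentsWithStats(m.astype(np.uint8))
        i=1+np.argmax(s[1:,4]); Q=P[l==i]; top=Q[Q[:,2]>Q[:,2].max()-.008]
        (cx,cy),rad=cv2.minEnclosingCircle(top[:,:2].astype(np.float32))
        out.append((n,len(Q),"zmax",round(Q[:,2].max(),4),"topc",np.round((cx,cy,rad),4).tolist(),"mn",np.round(Q[:,:2].min(0),3).tolist(),np.round(Q[:,:2].max(0),3).tolist()))
    print(nm,np.round(p0,4),*out,sep="\n   ")
# table level
for n in C:
    print(n,"table",np.nanmedian(C[n][300:340,250:300,2]) if n=="top" else np.nanmedian(C[n][300:330,210:240,2]))
# tray & frame: cloud rects in xy
for nm,c,(z0,z1) in (("tray",t[260,196],(.004,.035)),("frame",t[300,427],(.08,.15))):
    for n in C:
        P=C[n]; m=(np.hypot(P[...,0]-c[0],P[...,1]-c[1])<.17)&(P[...,2]>z0)&(P[...,2]<z1)
        m=cv2.morphologyEx(m.astype(np.uint8),cv2.MORPH_OPEN,np.ones((3,3)))
        k,l,s,cc=cv2.connectedComponentsWithStats(m); i=1+np.argmax(s[1:,4]); Q=P[l==i]
        print(nm,n,len(Q),cv2.minAreaRect(Q[:,:2].astype(np.float32)*1000),np.median(Q[:,2]))
E
python3 -c "
import cv2,numpy as np
a=cv2.imread('pics/top0.png');s=cv2.imread('pics/scene0.png')
f=lambda i,x,y,w,h:cv2.resize(i[y:y+h,x:x+w],(400,300),interpolation=cv2.INTER_CUBIC)
cv2.imwrite('pics/crop1.png',np.vstack([np.hstack([f(a,235,205,120,120*3//4),f(s,220,220,180,135)]),np.hstack([f(a,145,200,140,120),f(a,370,215,140,120)])]))"
```

```text
jar
   [0.4628 0.0592 0.0454]
   ('top', 412, 'zmax', np.float64(0.0563), 'topc', [0.4622, 0.0608, 0.0232], 'mn', [0.435, 0.036], [0.491, 0.089])
   ('scene', 899, 'zmax', np.float64(0.0512), 'topc', [0.4639, 0.058, 0.0249], 'mn', [0.434, 0.031], [0.491, 0.088])
weight
   [0.5854 0.0686 0.0532]
   ('top', 130, 'zmax', np.float64(0.0576), 'topc', [0.5901, 0.071, 0.0077], 'mn', [0.576, 0.057], [0.605, 0.084])
   ('scene', 284, 'zmax', np.float64(0.0558), 'topc', [0.5913, 0.0676, 0.0084], 'mn', [0.576, 0.053], [0.604, 0.082])
orange
   [0.6308 0.1223 0.0499]
   ('top', 127, 'zmax', np.float64(0.058), 'topc', [0.6373, 0.1245, 0.008], 'mn', [0.623, 0.111], [0.651, 0.138])
   ('scene', 285, 'zmax', np.float64(0.0554), 'topc', [0.6374, 0.1249, 0.0081], 'mn', [0.623, 0.108], [0.651, 0.139])
green
   [0.5321 0.1265 0.0528]
   ('top', 127, 'zmax', np.float64(0.0619), 'topc', [0.5341, 0.1298, 0.0061], 'mn', [0.522, 0.114], [0.551, 0.143])
   ('scene', 305, 'zmax', np.float64(0.0567), 'topc', [0.5353, 0.1277, 0.0074], 'mn', [0.522, 0.113], [0.552, 0.142])
vial
   [ 0.4357 -0.049   0.0602]
   ('t
[... 684 characters left out ...]
p.float64(0.0278), 'topc', [0.7169, 0.012, 0.038], 'mn', [0.689, -0.021], [0.744, 0.046])
top table 6.030423542302543e-06
scene table 0.0019268930945228746
tray top 275 ((627.8032836914062, 351.2308654785156), (44.71544647216797, 62.76853561401367), 15.36431884765625) 0.0148927028648842
tray scene 10473 ((559.517822265625, 280.460205078125), (252.959228515625, 167.21957397460938), 12.677261352539062) 0.007020503001558431
frame top 6772 ((505.79693603515625, -268.0145568847656), (162.89999389648438, 229.03396606445312), 85.38583374023438) 0.0899322285016868
frame scene 6079 ((507.0766906738281, -270.54833984375), (162.95089721679688, 229.23422241210938), 84.88819122314453) 0.09044997835851687
```

View pics/crop1.png

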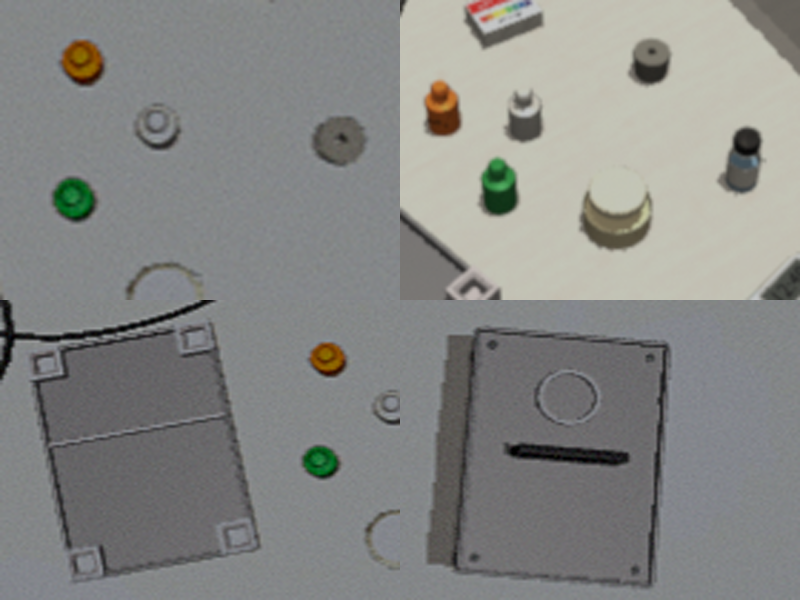

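The close crop confirms the choices: bare metal weight between the orange and green ones, cream jar, black-capped vial and grey stopper. The frame's ring and the tray's smaller bay are both on the far side. First I turn to the tray's yaw and go over the jar.

```bash
cat >> h.py <<'E'
def go(tgt,yaw=None,st=None):
    """tool-axis shift in units of 20 mm after turning to yaw (deg), and turn in units of 4 deg"""
    st=st or r.get_state(); M=R.from_euler('xyz',st["tcp_rot"]); y=np.degrees(st["tcp_rot"][2])
    yaw=y if yaw is None else yaw
    G=R.from_euler('xyz',[np.pi,0,np.radians(yaw)])
    print("tcp",np.round(st["tcp_pos"],4),"yaw",round(y,2),"t",round(st["time"],2),"| rot",np.round(np.degrees((M.inv()*G).as_rotvec())/4,2),"slide",np.round(G.inv().apply(np.array(tgt)-st["tcp_pos"])/.02,2))
E
python3 -c "
from h import *
go([.463,.0595,.2],12.7); go([.40,-.0,.25],12.7)"
```

```text
tcp [ 0.2795 -0.5863  0.2306] yaw 25.49 t 0.15 | rot [-0.02  0.    3.2 ] slide [ 16.05 -29.48   1.53]
tcp [ 0.2795 -0.5863  0.2306] yaw 25.49 t 0.15 | rot [-0.02  0.    3.2 ] slide [ 12.32 -27.27  -0.97]
```

play_rows --moves '[{"slide": [0, 0, -0.2], "rot": [0, 0, 0.8], "gripper": 100}, {"slide": [0, 0, -0.2], "rot": [0, 0, 0.8], "gripper": 100}, {"slide": [0, 0, 0], "rot": [0, 0, 0.8], "gripper": 100}, {"slide": [0, 0, 0], "rot": [0, 0, 0.8], "gripper": 100}, {"slide": [0.5, -0.5, 0], "rot": [0, 0, 0], "gripper": 100}]' --squeeze 40

```text
time: 0.57
tcp_pos: [0.2849, -0.5765, 0.239]
tcp_rot: [3.141, 0.002, 0.216]
force: [-0.5, -0.7, 0.8]
grip_width: 0.0856
finger_force: 0.0
```

play_rows --moves '[{"slide": [0.54, -1, 0], "rot": [0, 0, 0], "gripper": 100}, {"slide": [0.54, -1, 0], "rot": [0, 0, 0], "gripper": 100}, {"slide": [0.54, -1, 0], "rot": [0, 0, 0], "gripper": 100}, {"slide": [0.54, -1, 0], "rot": [0, 0, 0], "gripper": 100}, {"slide": [0.54, -1, 0], "rot": [0, 0, 0], "gripper": 100}]'

```text
time: 0.98
tcp_pos: [0.3186, -0.463, 0.239]
tcp_rot: [-3.141, -0.0, 0.224]
force: [0.4, -0.7, -0.2]
grip_width: 0.0854
finger_force: 0.0
```

play_rows --moves '[{"slide": [0.54, -1, 0], "rot": [0, 0, 0], "gripper": 100}, {"slide": [0.54, -1, 0], "rot": [0, 0, 0], "gripper": 100}, {"slide": [0.54, -1, 0], "rot": [0, 0, 0], "gripper": 100}, {"slide": [0.54, -1, 0], "rot": [0, 0, 0], "gripper": 100}, {"slide": [0.54, -1, 0], "rot": [0, 0, 0], "gripper": 100}]'

```text
time: 1.4
tcp_pos: [0.349, -0.3536, 0.2391]
tcp_rot: [-3.141, 0.0, 0.224]
force: [0.6, -0.4, 0.2]
grip_width: 0.0853
finger_force: 0.0
```

play_rows --moves '[{"slide": [0.54, -1, 0], "rot": [0, 0, 0], "gripper": 100}, {"slide": [0.54, -1, 0], "rot": [0, 0, 0], "gripper": 100}, {"slide": [0.54, -1, 0], "rot": [0, 0, 0], "gripper": 100}, {"slide": [0.54, -1, 0], "rot": [0, 0, 0], "gripper": 100}, {"slide": [0.54, -1, 0], "rot": [0, 0, 0], "gripper": 100}]'

```text
time: 1.82
tcp_pos: [0.3794, -0.2443, 0.2392]
tcp_rot: [-3.141, 0.0, 0.224]
force: [0.8, 0.6, -0.1]
grip_width: 0.0854
finger_force: 0.0
```

play_rows --moves '[{"slide": [0.54, -1, 0], "rot": [0, 0, 0], "gripper": 100}, {"slide": [0.54, -1, 0], "rot": [0, 0, 0], "gripper": 100}, {"slide": [0.54, -1, 0], "rot": [0, 0, 0], "gripper": 100}, {"slide": [0.54, -1, 0], "rot": [0, 0, 0], "gripper": 100}, {"slide": [0.54, -1, 0], "rot": [0, 0, 0], "gripper": 100}]'

```text
time: 2.23
tcp_pos: [0.4098, -0.135, 0.2392]
tcp_rot: [3.142, 0.0, 0.224]
force: [-0.4, -0.5, 0.1]
grip_width: 0.0855
finger_force: 0.0
```

play_rows --moves '[{"slide": [0.54, -1, 0], "rot": [0, 0, 0], "gripper": 100}, {"slide": [0.54, -1, 0], "rot": [0, 0, 0], "gripper": 100}, {"slide": [0.54, -1, 0], "rot": [0, 0, 0], "gripper": 100}, {"slide": [0, 0, 0], "rot": [0, 0, 0], "gripper": 100}, {"slide": [0, 0, 0], "rot": [0, 0, 0], "gripper": 100}]'

```text
time: 2.65
tcp_pos: [0.4282, -0.0697, 0.2392]
tcp_rot: [-3.141, 0.0, 0.227]
force: [0.2, -0.9, -0.1]
grip_width: 0.0854
finger_force: 0.0
```

```bash
cat > shot.py <<'E'
import sys
from m import *
def shot(k,n="wrist"):
    st=r.get_state(); T=cam2world(n,st); im,d=optics.get_image(n)
    cv2.imwrite(f"pics/{n}{k}.png",im); np.savez(f"pics/{n}{k}.npz",im=im,d=d,T=T); return im,d,T
def find(n,im,d,T,guess,rad=.045,zmin=.008,band=.008,verb=1):
    P=cloud(n,T,d); P[d==0]=np.nan
    m=(np.hypot(P[...,0]-guess[0],P[...,1]-guess[1])<rad)&(P[...,2]>zmin)
    k,l,s,c=cv2.connectedComponentsWithStats(m.astype(np.uint8)); i=1+np.argmax(s[1:,4]); Q=P[l==i]
    zt=np.percentile(Q[:,2],98); top=Q[Q[:,2]>zt-band]
    (cx,cy),rd=cv2.minEnclosingCircle(top[:,:2].astype(np.float32)); v,u=np.nonzero(l==i)
    print(n,len(Q),"zt",round(zt,4),"c",np.round((cx,cy,rd),4),"bb",np.round(Q[:,:2].min(0),4),np.round(Q[:,:2].max(0),4),"px",u.mean().round(),v.mean().round())
E
python3 -c "
from shot import *
im,d,T=shot(1)
for n,g in dict(jar=(.463,.0595),weight=(.5905,.069),vial=(.4365,-.0515),stopper=(.5837,-.064)).items():
    print(n); find('wrist',im,d,T,g)
go([.463,.0595,.2],12.7)"
```

```text
jar
wrist 2863 zt 0.0484 c [0.4659 0.0591 0.0243] bb [0.4377 0.0305] [0.4954 0.0828] px 206.0 145.0
weight
wrist 753 zt 0.0499 c [0.5882 0.066  0.0052] bb [0.5787 0.051 ] [0.6034 0.0823] px 217.0 10.0
vial
wrist 28729 zt 0.3372 c [ 0.4434 -0.0654  0.03  ] bb [ 0.4059 -0.095 ] [ 0.4544 -0.0087] px 265.0 425.0
stopper
wrist 1238 zt 0.0297 c [ 0.5855 -0.0653  0.0175] bb [ 0.568  -0.0827] [ 0.6027 -0.048 ] px 354.0 48.0
tcp [ 0.428  -0.071   0.2391] yaw 12.84 t 2.7 | rot [0.   0.01 0.03] slide [ 3.14 -5.98  1.96]
```

View pics/wrist1.png

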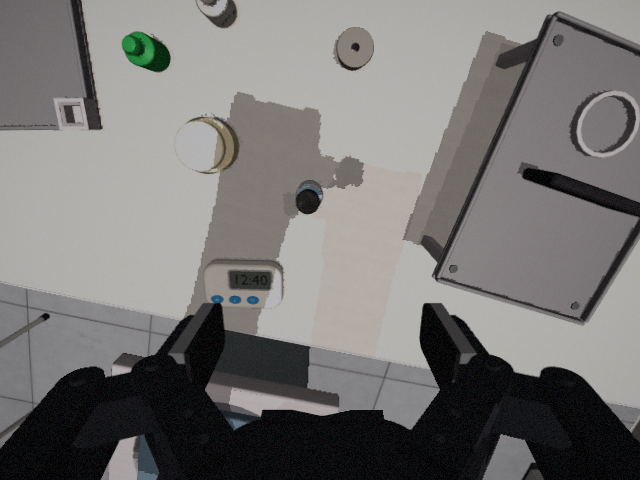

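The wrist view shows the jar at (205,145), the vial at (308,197), the stopper at (354,47), the weight at (215,8), and one tray corner block at (70,113). Going down on the jar.

play_rows --moves '[{"slide": [0.32, -0.6, 0.6], "rot": [0, 0, 0], "gripper": 100}, {"slide": [0.32, -0.6, 0.6], "rot": [0, 0, 0], "gripper": 100}, {"slide": [0.32, -0.6, 0.6], "rot": [0, 0, 0], "gripper": 100}, {"slide": [0.32, -0.6, 0.6], "rot": [0, 0, 0], "gripper": 100}, {"slide": [0.32, -0.6, 0.6], "rot": [0, 0, 0], "gripper": 100}]'

```text
time: 3.12
tcp_pos: [0.4463, -0.0065, 0.1787]
tcp_rot: [3.141, 0.0, 0.22]
force: [0.5, -0.8, -0.2]
grip_width: 0.0855
finger_force: 0.0
```

play_rows --moves '[{"slide": [0.32, -0.6, 0.6], "rot": [0, 0, 0], "gripper": 100}, {"slide": [0.32, -0.6, 0.6], "rot": [0, 0, 0], "gripper": 100}, {"slide": [0.32, -0.6, 0.6], "rot": [0, 0, 0], "gripper": 100}, {"slide": [0.32, -0.6, 0.6], "rot": [0, 0, 0], "gripper": 100}, {"slide": [0.32, -0.6, 0.6], "rot": [0, 0, 0], "gripper": 100}]'

```text
time: 3.53
tcp_pos: [0.4645, 0.0589, 0.1186]
tcp_rot: [3.141, 0.0, 0.22]
force: [0.6, 0.4, -0.4]
grip_width: 0.0852
finger_force: 0.0
```

play_rows --moves '[{"slide": [0, 0, 1], "rot": [0, 0, 0], "gripper": 100}, {"slide": [0, 0, 1], "rot": [0, 0, 0], "gripper": 100}, {"slide": [0, 0, 1], "rot": [0, 0, 0], "gripper": 100}, {"slide": [0, 0, 1], "rot": [0, 0, 0], "gripper": 100}, {"slide": [0, 0, 1], "rot": [0, 0, 0], "gripper": 100}]'

```text
time: 3.95
tcp_pos: [0.4645, 0.0583, 0.0184]
tcp_rot: [3.141, 0.0, 0.221]
force: [0.5, 0.1, 0.4]
grip_width: 0.0848
finger_force: 0.0
```

play_rows --moves '[{"slide": [0, 0, 0.5], "rot": [0, 0, 0], "gripper": 100}, {"slide": [0, 0, 0.1], "rot": [0, 0, 0], "gripper": 100}, {"slide": [0, 0, 0], "rot": [0, 0, 0], "gripper": 100}, {"slide": [0, 0, 0], "rot": [0, 0, 0], "gripper": 60}, {"slide": [0, 0, 0], "rot": [0, 0, 0], "gripper": 40}]'

```text
time: 4.37
tcp_pos: [0.4655, 0.0596, 0.0083]
tcp_rot: [3.141, -0.002, 0.221]
force: [-0.0, 0.3, -0.1]
grip_width: 0.0637
finger_force: 0.0
```

play_rows --moves '[{"slide": [0, 0, 0], "rot": [0, 0, 0], "gripper": 40}, {"slide": [0, 0, 0], "rot": [0, 0, 0], "gripper": 40}, {"slide": [0, 0, 0], "rot": [0, 0, 0], "gripper": 40}, {"slide": [0, 0, 0], "rot": [0, 0, 0], "gripper": 40}, {"slide": [0, 0, 0], "rot": [0, 0, 0], "gripper": 40}]'

```text
time: 4.78
tcp_pos: [0.4655, 0.0596, 0.0085]
tcp_rot: [3.141, -0.002, 0.221]
force: [-1.6, 0.2, 7.5]
grip_width: 0.0545
finger_force: 41.0
```

play_rows --moves '[{"slide": [0, 0, -0.5], "rot": [0, 0, 0], "gripper": 40}, {"slide": [0, 0, -1], "rot": [0, 0, 0], "gripper": 40}, {"slide": [0, 0, -1], "rot": [0, 0, 0], "gripper": 40}, {"slide": [0, 0, -1], "rot": [0, 0, 0], "gripper": 40}, {"slide": [0, 0, -1], "rot": [0, 0, 0], "gripper": 40}]'

```text
time: 5.2
tcp_pos: [0.4645, 0.0596, 0.0992]
tcp_rot: [3.141, -0.001, 0.222]
force: [-0.5, -1.0, -0.6]
grip_width: 0.0542
finger_force: 42.8
```

play_rows --moves '[{"slide": [0, -0.5, -1], "rot": [0, 0, 0], "gripper": 40}, {"slide": [0, -1, -0.5], "rot": [0, 0, 0], "gripper": 40}, {"slide": [0, -1, 0], "rot": [0, 0, 0], "gripper": 40}, {"slide": [0, -1, 0], "rot": [0, 0, 0], "gripper": 40}, {"slide": [0, 0, 0], "rot": [0, 0, 0], "gripper": 40}]'

```text
time: 5.62
tcp_pos: [0.4486, 0.1323, 0.1288]
tcp_rot: [-3.139, -0.002, 0.227]
force: [-0.1, 0.2, -0.7]
grip_width: 0.0546
finger_force: 42.8
```

```bash
python3 -c "
from shot import *
im,d,T=shot(2); shot(2,'scene')
go([.5,.28,.15],12.7)"
```

```text
tcp [0.4491 0.1285 0.1281] yaw 12.8 t 5.72 | rot [ 0.   -0.01  0.02] slide [ 4.15 -6.83 -1.1 ]
```

View pics/wrist2.png

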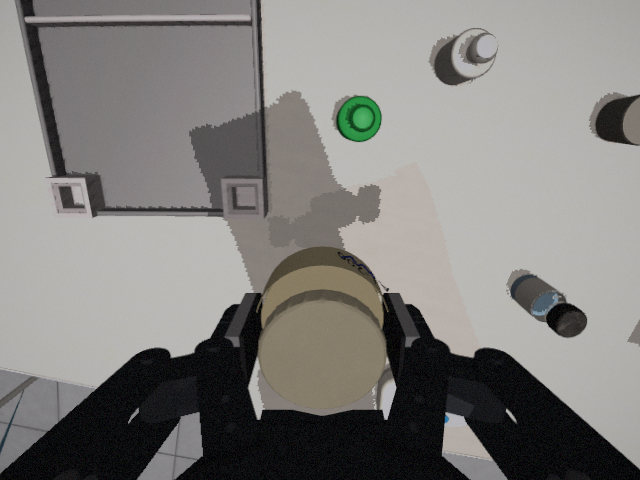

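The jar is held upright, cap at (322,350). The near tray sockets are at (70,196) and (243,196). I'll rise so the whole tray is in view and measure it.

play_rows --moves '[{"slide": [0.3, -1, -1], "rot": [0, 0, 0], "gripper": 40}, {"slide": [0.3, -1, -1], "rot": [0, 0, 0], "gripper": 40}, {"slide": [0.3, -1, -1], "rot": [0, 0, 0], "gripper": 40}, {"slide": [0.3, -1, -1], "rot": [0, 0, 0], "gripper": 40}, {"slide": [0.3, -1, -1], "rot": [0, 0, 0], "gripper": 40}]'

```text
time: 6.13
tcp_pos: [0.4567, 0.2315, 0.2286]
tcp_rot: [3.141, 0.0, 0.22]
force: [0.6, 0.3, -0.6]
grip_width: 0.0545
finger_force: 42.8
```

play_rows --moves '[{"slide": [0.2, -1, -1], "rot": [0, 0, 0], "gripper": 40}, {"slide": [0, -0.8, -0.5], "rot": [0, 0, 0], "gripper": 40}, {"slide": [0, 0, 0], "rot": [0, 0, 0], "gripper": 40}, {"slide": [0, 0, 0], "rot": [0, 0, 0], "gripper": 40}, {"slide": [0, 0, 0], "rot": [0, 0, 0], "gripper": 40}]'

```text
time: 6.55
tcp_pos: [0.4526, 0.2659, 0.2565]
tcp_rot: [3.14, 0.001, 0.22]
force: [0.7, 0.4, -0.1]
grip_width: 0.0543
finger_force: 42.8
```

```bash
python3 -c "
from shot import *
im,d,T=shot(3)
st=r.get_state(); P=cloud('wrist',T,d); zt=st['tcp_pos'][2]-.0085+.047
m=(abs(P[...,2]-zt)<.003)&(np.hypot(P[...,0]-st['tcp_pos'][0],P[...,1]-st['tcp_pos'][1])<.05); v,u=np.nonzero(m); Q=P[m]
print('z exp',zt,len(Q),u.min(),u.max(),v.min(),v.max())
loc=R.from_euler('xyz',st['tcp_rot']).inv().apply(Q-st['tcp_pos'])
print('tool-frame cap pts min/max',loc.min(0),loc.max(0), np.median(loc,0))
go([.5,.28,.15],12.7)"
```

```text
z exp 0.29478403034872 12303 210 434 296 408
tool-frame cap pts min/max [-0.02324442 -0.04024528 -0.04157564] [ 0.02509144  0.04103607 -0.03547625] [ 0.00388288  0.00037647 -0.03855518]
tcp [0.4526 0.2657 0.2563] yaw 12.56 t 6.6 | rot [ 0.02  0.03 -0.04] slide [ 2.47 -0.17  5.31]
```

View pics/wrist3.png

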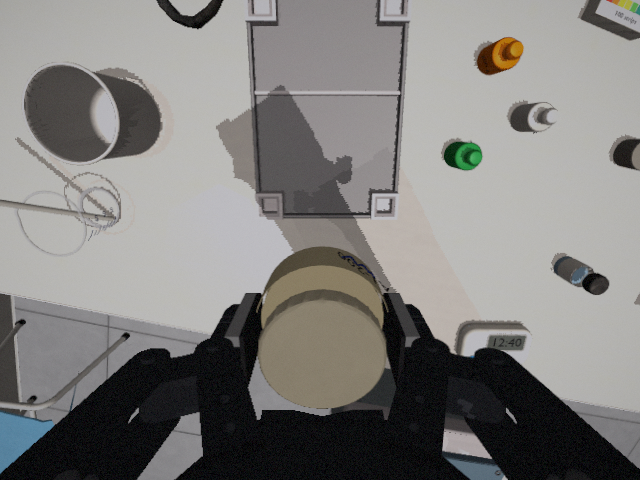

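The tray is fully visible: blocks near (271,204), (384,204), (262,8) and (394,8), divider at row 92. I'll zoom in on the blocks to get exact centres.

```bash
python3 -c "
import cv2,numpy as np
a=cv2.imread('pics/wrist3.png')
f=lambda x,y:cv2.resize(a[y:y+30,x:x+40],(400,300),interpolation=cv2.INTER_NEAREST)
cv2.imwrite('pics/z3.png',np.vstack([np.hstack([f(242,0),f(374,0)]),np.hstack([f(250,190),f(364,190)])]))"
```

```text
(no output)
```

View pics/z3.png

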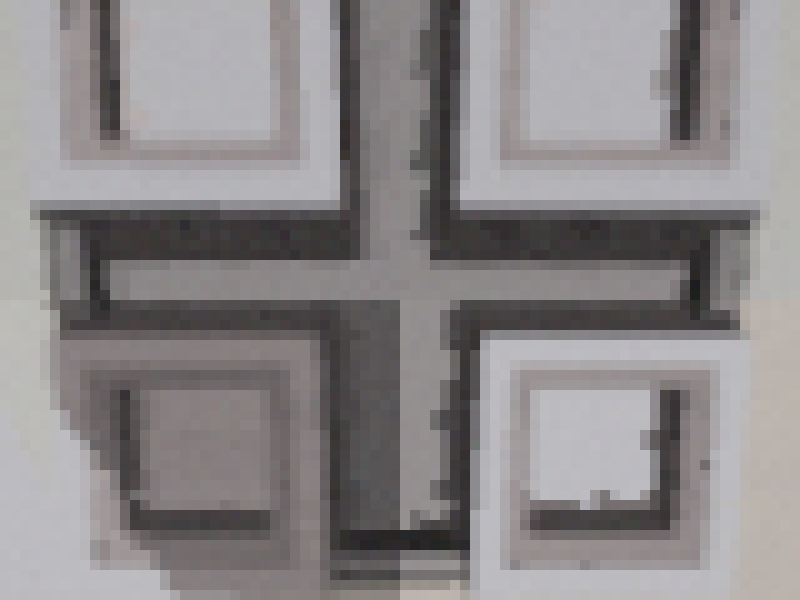

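Run:
```python
from m import *
z=np.load("pics/wrist3.npz"); T=z["T"]
p=plane("wrist",[[259.5,15.5],[395.5,15.5],[268.4,206.5],[385,206.5],[328,92]],.024,T)[:,:2]
yaw=np.arctan2(*((p[0]+p[1]-p[2]-p[3])[::-1])); print(np.degrees(yaw), np.degrees(np.arctan2(*(p[0]-p[1])[::-1]))-90,np.degrees(np.arctan2(*(p[2]-p[3])[::-1]))-90)
ax=np.array([np.cos(yaw),np.sin(yaw)]); p[:2]+=ax*.0115
print("widths",np.linalg.norm(p[0]-p[1]),np.linalg.norm(p[2]-p[3]),"len",np.linalg.norm(p[0]-p[2]),np.linalg.norm(p[1]-p[3]))
c=p[:4].mean(0); print("centre",c)
print("divider pt in tray", (plane("wrist",[[328,92]],.018,T)[0,:2]-c)@ax)
# top view
q=plane("top",[[161.5,225.2],[212.6,215.2],[175.1,305.2],[228,294.4]],.024)[:,:2]
print("top",q.mean(0),np.degrees(np.arctan2(*((q[0]+q[1]-q[2]-q[3])[::-1]))))
s=np.load("pics/scene0.npz")["T"]; q=plane("scene",[[179.5,290],[121.5,332],[252,351],[194,402]],.024,s)[:,:2]
print("scene",q.mean(0))
yaw=np.radians(12.7)
```

```text
12.508380527798698 12.5550596556658 12.499275600301132
widths 0.13084395450726444 0.13068465673659574 len 0.19877932247070332 0.1989066888282942
centre [0.54965709 0.28111508]
divider pt in tray 0.019888297983910085
top [0.54549028 0.2804675 ] 12.623057167328149
scene [0.54516478 0.28169688]
```

play_rows --moves '[{"slide": [0.51, 0.06, 1], "rot": [0, 0, 0], "gripper": 40}, {"slide": [0.51, 0.06, 1], "rot": [0, 0, 0], "gripper": 40}, {"slide": [0.51, 0.06, 1], "rot": [0, 0, 0], "gripper": 40}, {"slide": [0.51, 0.06, 1], "rot": [0, 0, 0], "gripper": 40}, {"slide": [0.51, 0.04, 1], "rot": [0, 0, 0], "gripper": 40}]'

```text
time: 7.02
tcp_pos: [0.5039, 0.2716, 0.1554]
tcp_rot: [3.14, 0.002, 0.219]
force: [0.4, -0.4, -0.6]
grip_width: 0.0542
finger_force: 42.8
```

play_rows --moves '[{"slide": [0, 0, 1], "rot": [0, 0, 0], "gripper": 40}, {"slide": [0, 0, 1], "rot": [0, 0, 0], "gripper": 40}, {"slide": [0, 0, 1], "rot": [0, 0, 0], "gripper": 40}, {"slide": [0, 0, 1], "rot": [0, 0, 0], "gripper": 40}, {"slide": [0, 0, 1], "rot": [0, 0, 0], "gripper": 40}]'

```text
time: 7.43
tcp_pos: [0.5034, 0.2716, 0.0555]
tcp_rot: [3.14, 0.002, 0.22]
force: [-0.0, 0.2, 0.2]
grip_width: 0.0546
finger_force: 42.8
```

play_rows --moves '[{"slide": [0, 0, 0.8], "rot": [0, 0, 0], "gripper": 40}, {"slide": [0, 0, 0.6], "rot": [0, 0, 0], "gripper": 40}, {"slide": [0, 0, 0.4], "rot": [0, 0, 0], "gripper": 40}, {"slide": [0, 0, 0.2], "rot": [0, 0, 0], "gripper": 40}, {"slide": [0, 0, 0], "rot": [0, 0, 0], "gripper": 40}]'

```text
time: 7.85
tcp_pos: [0.5033, 0.2732, 0.0166]
tcp_rot: [3.141, 0.001, 0.221]
force: [1.0, 0.9, -0.7]
grip_width: 0.0545
finger_force: 42.8
```

play_rows --moves '[{"slide": [0, 0, 0.05], "rot": [0, 0, 0], "gripper": 40}, {"slide": [0, 0, 0.05], "rot": [0, 0, 0], "gripper": 40}, {"slide": [0, 0, 0], "rot": [0, 0, 0], "gripper": 90}, {"slide": [0, 0, 0], "rot": [0, 0, 0], "gripper": 90}, {"slide": [0, 0, 0], "rot": [0, 0, 0], "gripper": 90}]'

```text
time: 8.27
tcp_pos: [0.5039, 0.274, 0.0158]
tcp_rot: [-3.141, -0.001, 0.221]
force: [0.5, -0.7, 0.5]
grip_width: 0.0767
finger_force: 0.0
```

play_rows --moves '[{"slide": [0, 0, 0], "rot": [0, 0, 0], "gripper": 90}, {"slide": [0, 0, 0], "rot": [0, 0, 0], "gripper": 90}, {"slide": [0, 0, -0.6], "rot": [0, 0, 0], "gripper": 90}, {"slide": [0, 0, -1], "rot": [0, 0, 0], "gripper": 90}, {"slide": [0, 0, -1], "rot": [0, 0, 0], "gripper": 90}]'

```text
time: 8.68
tcp_pos: [0.503, 0.2737, 0.0682]
tcp_rot: [3.141, 0.001, 0.222]
force: [-0.2, 1.0, 0.1]
grip_width: 0.0766
finger_force: 0.0
```

play_rows --moves '[{"slide": [0, 0.5, -1], "rot": [0, 0, 0], "gripper": 90}, {"slide": [0, 1, -1], "rot": [0, 0, 0], "gripper": 90}, {"slide": [0, 1, 0], "rot": [0, 0, 0], "gripper": 90}, {"slide": [0, 0, 0], "rot": [0, 0, 0], "gripper": 90}, {"slide": [0, 0, 0], "rot": [0, 0, 0], "gripper": 80}]'

```text
time: 9.1
tcp_pos: [0.5151, 0.2238, 0.1082]
tcp_rot: [3.141, -0.001, 0.219]
force: [-0.7, 0.2, -1.0]
grip_width: 0.0692
finger_force: 0.0
```

```bash
python3 -c "
from shot import *
im,d,T=shot(4)
print('jar'); find('wrist',im,d,T,(.505,.2714),zmin=.03)
print('w'); find('wrist',im,d,T,(.59,.069))
print('green'); find('wrist',im,d,T,(.535,.129))
im,d,T=shot(4,'top')
print('jar'); find('top',im,d,T,(.505,.2714),zmin=.03)
print('w'); find('top',im,d,T,(.59,.069))
go([.5905,.069,.1],12.5)"
```

```text
jar
wrist 31571 zt 0.2052 c [0.5179 0.2617 0.0316] bb [0.4812 0.2307] [0.5343 0.3017] px 175.0 394.0
w
wrist 2811 zt 0.054 c [0.5935 0.0695 0.0082] bb [0.578  0.0563] [0.6076 0.0838] px 574.0 190.0
green
wrist 11682 zt 0.201 c [0.5362 0.1661 0.0086] bb [0.5152 0.1567] [0.5431 0.174 ] px 552.0 428.0
jar
top 754 zt 0.5162 c [0.488  0.2368 0.0212] bb [0.4693 0.2269] [0.5428 0.2867] px 159.0 252.0
w
top 130 zt 0.0552 c [0.5903 0.0711 0.0077] bb [0.5756 0.0573] [0.6049 0.084 ] px 282.0 243.0
tcp [0.5141 0.2259 0.1075] yaw 12.73 t 9.2 | rot [-0.01  0.    0.06] slide [2.03 8.49 0.37]
```

play_rows --moves '[{"slide": [0.23, 0.94, 0], "rot": [0, 0, 0], "gripper": 80}, {"slide": [0.23, 0.94, 0], "rot": [0, 0, 0], "gripper": 80}, {"slide": [0.23, 0.94, 0], "rot": [0, 0, 0], "gripper": 80}, {"slide": [0.23, 0.94, 0], "rot": [0, 0, 0], "gripper": 80}, {"slide": [0.23, 0.94, 0], "rot": [0, 0, 0], "gripper": 80}]'

```text
time: 9.62
tcp_pos: [0.5573, 0.1392, 0.107]
tcp_rot: [-3.141, 0.001, 0.224]
force: [0.4, 0.8, -0.0]
grip_width: 0.0686
finger_force: 0.0
```

play_rows --moves '[{"slide": [0.23, 0.94, 0], "rot": [0, 0, 0], "gripper": 80}, {"slide": [0.23, 0.94, 0], "rot": [0, 0, 0], "gripper": 80}, {"slide": [0.24, 0.95, 0], "rot": [0, 0, 0], "gripper": 80}, {"slide": [0.25, 0.96, 0], "rot": [0, 0, 0], "gripper": 80}, {"slide": [0, 0, 0.3], "rot": [0, 0, 0], "gripper": 80}]'

```text
time: 10.03
tcp_pos: [0.5952, 0.0651, 0.1017]
tcp_rot: [3.139, -0.002, 0.217]
force: [0.4, -1.7, -0.6]
grip_width: 0.0681
finger_force: 0.0
```

play_rows --moves '[{"slide": [0, 0, 1], "rot": [0, 0, 0], "gripper": 80}, {"slide": [0, 0, 1], "rot": [0, 0, 0], "gripper": 80}, {"slide": [0, 0, 1], "rot": [0, 0, 0], "gripper": 80}, {"slide": [0, 0, 1], "rot": [0, 0, 0], "gripper": 80}, {"slide": [0, 0, 0.75], "rot": [0, 0, 0], "gripper": 80}]'

```text
time: 10.45
tcp_pos: [0.5914, 0.0705, 0.0042]
tcp_rot: [-3.14, 0.002, 0.224]
force: [-0.3, 0.4, 0.5]
grip_width: 0.0681
finger_force: 0.0
```

play_rows --moves '[{"slide": [0, 0, 0], "rot": [0, 0, 0], "gripper": 60}, {"slide": [0, 0, 0], "rot": [0, 0, 0], "gripper": 40}, {"slide": [0, 0, 0], "rot": [0, 0, 0], "gripper": 20}, {"slide": [0, 0, 0], "rot": [0, 0, 0], "gripper": 15}, {"slide": [0, 0, 0], "rot": [0, 0, 0], "gripper": 15}]' --squeeze 60

```text
time: 10.87
tcp_pos: [0.5938, 0.0691, 0.0075]
tcp_rot: [-3.141, -0.002, 0.221]
force: [-0.9, 0.8, 2.9]
grip_width: 0.0269
finger_force: 59.5
```

play_rows --moves '[{"slide": [0, 0, 0], "rot": [0, 0, 0], "gripper": 15}, {"slide": [0, 0, 0], "rot": [0, 0, 0], "gripper": 15}, {"slide": [0, 0, 0], "rot": [0, 0, 0], "gripper": 15}, {"slide": [0, 0, -0.5], "rot": [0, 0, 0], "gripper": 15}, {"slide": [0, 0, -1], "rot": [0, 0, 0], "gripper": 15}]'

```text
time: 11.28
tcp_pos: [0.5906, 0.0679, 0.035]
tcp_rot: [3.142, 0.005, 0.221]
force: [0.4, -0.8, -2.0]
grip_width: 0.0275
finger_force: 59.3
```

play_rows --moves '[{"slide": [0, 0, -1], "rot": [0, 0, 0], "gripper": 15}, {"slide": [0, 0, -1], "rot": [0, 0, 0], "gripper": 15}, {"slide": [0, 0, -1], "rot": [0, 0, 0], "gripper": 15}, {"slide": [0, 0, -1], "rot": [0, 0, 0], "gripper": 15}, {"slide": [0.3, -0.8, -1], "rot": [0, 0, 0], "gripper": 15}]'

```text
time: 11.7
tcp_pos: [0.5946, 0.0806, 0.1373]
tcp_rot: [3.138, 0.002, 0.216]
force: [0.1, -0.1, -2.3]
grip_width: 0.0272
finger_force: 59.4
```

play_rows --moves '[{"slide": [0.32, -1, 0], "rot": [0, 0, 0], "gripper": 15}, {"slide": [0.32, -1, 0], "rot": [0, 0, 0], "gripper": 15}, {"slide": [0.32, -1, 0], "rot": [0, 0, 0], "gripper": 15}, {"slide": [0.32, -1, 0], "rot": [0, 0, 0], "gripper": 15}, {"slide": [0.32, -1, 0], "rot": [0, 0, 0], "gripper": 15}]'

```text
time: 12.12
tcp_pos: [0.604, 0.1906, 0.1367]
tcp_rot: [3.141, 0.0, 0.221]
force: [-0.6, -0.1, -2.0]
grip_width: 0.0271
finger_force: 59.4
```

play_rows --moves '[{"slide": [0.32, -1, 0], "rot": [0, 0, 0], "gripper": 15}, {"slide": [0.32, -1, 0], "rot": [0, 0, 0], "gripper": 15}, {"slide": [0.32, -1, 0], "rot": [0, 0, 0], "gripper": 15}, {"slide": [0.32, -1, 0], "rot": [0, 0, 0], "gripper": 15}, {"slide": [0.3, -1, 0], "rot": [0, 0, 0], "gripper": 15}]'

```text
time: 12.53
tcp_pos: [0.613, 0.295, 0.1366]
tcp_rot: [3.141, 0.001, 0.221]
force: [-0.2, 0.1, -2.5]
grip_width: 0.0269
finger_force: 59.4
```

```bash
cat >> h.py <<'E'
def avg(n=6):
    S=[]
    for i in range(n):
        optics.get_image("scene"); S.append(r.get_state())
    st=dict(S[-1]); p=np.array([s["tcp_pos"] for s in S]); st["tcp_pos"]=p.mean(0)
    st["tcp_rot"]=R.from_euler('xyz',[s["tcp_rot"] for s in S]).mean().as_euler('xyz')
    print("std mm",np.round(p.std(0)*1000,1),"rot",np.round(st["tcp_rot"],4)); return st
E
python3 -c "
from h import *
st=avg(); go([.6125,.2952,.012],12.5,st)"
```

```text
std mm [0.7 3.2 0.3] rot [-3.1405e+00  3.0000e-04  2.2340e-01]
tcp [0.6125 0.2965 0.1365] yaw 12.8 t 12.83 | rot [-0.01  0.    0.08] slide [-0.01  0.06  6.22]
```

play_rows --moves '[{"slide": [0, 0.06, 1], "rot": [0, 0, 0], "gripper": 15}, {"slide": [0, 0, 1], "rot": [0, 0, 0], "gripper": 15}, {"slide": [0, 0, 1], "rot": [0, 0, 0], "gripper": 15}, {"slide": [0, 0, 1], "rot": [0, 0, 0], "gripper": 15}, {"slide": [0, 0, 1], "rot": [0, 0, 0], "gripper": 15}]'

```text
time: 13.25
tcp_pos: [0.614, 0.2915, 0.0356]
tcp_rot: [3.141, 0.0, 0.219]
force: [0.0, 0.3, -2.8]
grip_width: 0.027
finger_force: 59.5
```

play_rows --moves '[{"slide": [0, 0, 0.6], "rot": [0, 0, 0], "gripper": 15}, {"slide": [0, 0, 0.3], "rot": [0, 0, 0], "gripper": 15}, {"slide": [0, 0, 0.2], "rot": [0, 0, 0], "gripper": 15}, {"slide": [0, 0, 0.1], "rot": [0, 0, 0], "gripper": 15}, {"slide": [0, 0, 0], "rot": [0, 0, 0], "gripper": 15}]'

```text
time: 13.67
tcp_pos: [0.6143, 0.2932, 0.0137]
tcp_rot: [3.141, -0.001, 0.221]
force: [-0.3, -0.3, -2.5]
grip_width: 0.0271
finger_force: 59.5
```

play_rows --moves '[{"slide": [0, 0, 0.05], "rot": [0, 0, 0], "gripper": 15}, {"slide": [0, 0, 0], "rot": [0, 0, 0], "gripper": 15}, {"slide": [0, 0, 0], "rot": [0, 0, 0], "gripper": 60}, {"slide": [0, 0, 0], "rot": [0, 0, 0], "gripper": 60}, {"slide": [0, 0, 0], "rot": [0, 0, 0], "gripper": 60}]'

```text
time: 14.08
tcp_pos: [0.6141, 0.2938, 0.0119]
tcp_rot: [-3.141, -0.001, 0.221]
force: [-0.3, 0.8, 0.3]
grip_width: 0.0514
finger_force: 0.0
```

play_rows --moves '[{"slide": [0, 0, 0], "rot": [0, 0, 0], "gripper": 60}, {"slide": [0, 0, -0.6], "rot": [0, 0, 0], "gripper": 60}, {"slide": [0, 0, -1], "rot": [0, 0, 0], "gripper": 60}, {"slide": [0, 0, -1], "rot": [0, 0, 0], "gripper": 60}, {"slide": [0, 0, -1], "rot": [0, 0, 0], "gripper": 60}]'

```text
time: 14.5
tcp_pos: [0.6135, 0.2936, 0.0848]
tcp_rot: [-3.141, -0.0, 0.222]
force: [-0.3, -0.2, 0.2]
grip_width: 0.0511
finger_force: 0.0
```

play_rows --moves '[{"slide": [-1, 0.3, -1], "rot": [0, 0, 0], "gripper": 60}, {"slide": [-1, 0.3, -1], "rot": [0, 0, 0], "gripper": 60}, {"slide": [-1, 0.3, -1], "rot": [0, 0, 0], "gripper": 60}, {"slide": [-1, 0.3, -1], "rot": [0, 0, 0], "gripper": 60}, {"slide": [-1, 0.3, -1], "rot": [0, 0, 0], "gripper": 60}]'

```text
time: 14.92
tcp_pos: [0.5217, 0.2418, 0.185]
tcp_rot: [3.142, -0.001, 0.222]
force: [0.2, -0.1, 1.0]
grip_width: 0.051
finger_force: 0.0
```

play_rows --moves '[{"slide": [-1, 0, -1], "rot": [0, 0, 0], "gripper": 60}, {"slide": [-1, 0, 0], "rot": [0, 0, 0], "gripper": 60}, {"slide": [-1, 0, 0], "rot": [0, 0, 0], "gripper": 60}, {"slide": [0, 0, 0], "rot": [0, 0, 0], "gripper": 60}, {"slide": [0, 0, 0], "rot": [0, 0, 0], "gripper": 60}]'

```text
time: 15.33
tcp_pos: [0.4637, 0.2291, 0.2043]
tcp_rot: [3.141, -0.001, 0.222]
force: [-0.3, -1.1, -0.2]
grip_width: 0.0514
finger_force: 0.0
```

```bash
python3 -c "
from shot import *
st=avg(); T=cam2world('wrist',st); im,d=optics.get_image('wrist'); cv2.imwrite('pics/wrist5.png',im); np.savez('pics/wrist5.npz',im=im,d=d,T=T)
print('jar'); find('wrist',im,d,T,(.505,.2714),zmin=.03)
print('w'); find('wrist',im,d,T,(.6125,.2952),zmin=.03)
go([.45,0.0,.2],12.5,st)"
```

```text
std mm [0.2 0.  0.3] rot [-3.1414e+00 -8.0000e-04  2.2110e-01]
jar
wrist 19503 zt 0.3012 c [0.4703 0.2644 0.0274] bb [0.46   0.2375] [0.4842 0.2913] px 187.0 409.0
w
wrist 1303 zt 0.0608 c [0.6147 0.2928 0.0085] bb [0.6   0.278] [0.6289 0.3073] px 285.0 26.0
tcp [0.4648 0.2292 0.2036] yaw 12.67 t 15.63 | rot [-0.   -0.01  0.04] slide [-3.2  11.03  0.18]
```

View pics/wrist5.png

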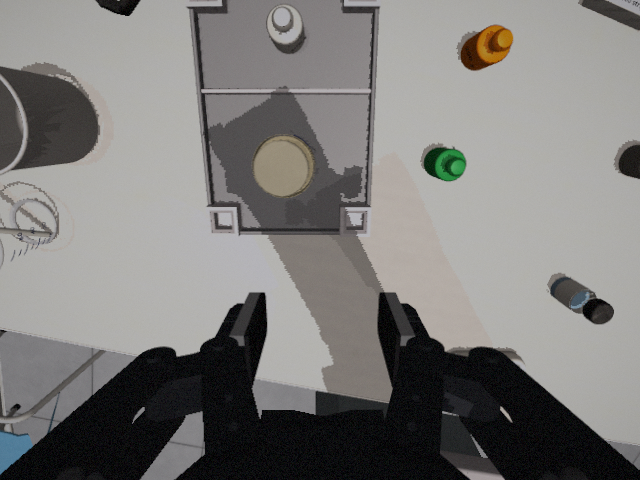

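Jar at (283,166) in the larger bay and weight at (285,26) in the smaller are both standing centred. I'll turn to the frame's grasp yaw and view the tray at that yaw too, which lets me cancel any camera offset.

play_rows --moves '[{"slide": [0, 0, -0.6], "rot": [0, 0, -1], "gripper": 60}, {"slide": [0, 0, -0.6], "rot": [0, 0, -1], "gripper": 60}, {"slide": [0, 0, -0.6], "rot": [0, 0, -1], "gripper": 60}, {"slide": [0, 0, -0.5], "rot": [0, 0, -1], "gripper": 60}, {"slide": [0, 0, 0], "rot": [0, 0, -1], "gripper": 60}]'

```text
time: 16.1
tcp_pos: [0.4652, 0.2298, 0.2511]
tcp_rot: [3.141, -0.003, 0.574]
force: [-0.0, 1.5, -0.0]
grip_width: 0.0512
finger_force: 0.0
```

play_rows --moves '[{"slide": [0, 0, 0], "rot": [0, 0, -1], "gripper": 60}, {"slide": [0, 0, 0], "rot": [0, 0, -1], "gripper": 60}, {"slide": [0, 0, 0], "rot": [0, 0, -1], "gripper": 60}, {"slide": [0, 0, 0], "rot": [0, 0, -1], "gripper": 60}, {"slide": [0, 0, 0], "rot": [0, 0, -1], "gripper": 60}]'

```text
time: 16.52
tcp_pos: [0.4642, 0.2291, 0.2491]
tcp_rot: [-3.141, 0.0, 0.923]
force: [0.2, 0.3, 0.0]
grip_width: 0.0511
finger_force: 0.0
```

play_rows --moves '[{"slide": [0, 0, 0], "rot": [0, 0, -1], "gripper": 60}, {"slide": [0, 0, 0], "rot": [0, 0, -1], "gripper": 60}, {"slide": [0, 0, 0], "rot": [0, 0, -1], "gripper": 60}, {"slide": [0, 0, 0], "rot": [0, 0, -1], "gripper": 60}, {"slide": [0, 0, 0], "rot": [0, 0, -1], "gripper": 60}]'

```text
time: 16.93
tcp_pos: [0.4642, 0.2291, 0.2491]
tcp_rot: [-3.141, -0.0, 1.272]
force: [0.4, -0.4, 0.4]
grip_width: 0.0513
finger_force: 0.0
```

play_rows --moves '[{"slide": [0, 0, 0], "rot": [0, 0, -1], "gripper": 60}, {"slide": [0, 0, 0], "rot": [0, 0, -1], "gripper": 60}, {"slide": [0, 0, 0], "rot": [0, 0, -1], "gripper": 60}, {"slide": [0, 0, 0], "rot": [0, 0, -1], "gripper": 60}, {"slide": [0, 0, 0], "rot": [0, 0, -1], "gripper": 60}]'

```text
time: 17.35
tcp_pos: [0.4642, 0.2291, 0.2491]
tcp_rot: [-3.141, -0.0, 1.621]
force: [-0.1, -0.7, -0.4]
grip_width: 0.0514
finger_force: 0.0
```

play_rows --moves '[{"slide": [0, 0, 0], "rot": [0, 0, -1], "gripper": 60}, {"slide": [0, 0, 0], "rot": [0, 0, -1], "gripper": 60}, {"slide": [0, 0, 0], "rot": [0, 0, -0.45], "gripper": 60}, {"slide": [-0.8, 0.8, 0], "rot": [0, 0, 0], "gripper": 60}, {"slide": [-0.8, 0.8, 0], "rot": [0, 0, 0], "gripper": 60}]'

```text
time: 17.77
tcp_pos: [0.5022, 0.2053, 0.2494]
tcp_rot: [-3.142, -0.0, 1.791]
force: [0.9, -0.0, -0.3]
grip_width: 0.0511
finger_force: 0.0
```

play_rows --moves '[{"slide": [-0.8, 0.8, 0], "rot": [0, 0, 0], "gripper": 60}, {"slide": [-0.8, 0.8, 0], "rot": [0, 0, 0], "gripper": 60}, {"slide": [-0.8, 0.8, 0], "rot": [0, 0, 0], "gripper": 60}, {"slide": [-0.2, 0.2, 0], "rot": [0, 0, 0], "gripper": 60}, {"slide": [0, 0, 0], "rot": [0, 0, 0], "gripper": 60}]'

```text
time: 18.18
tcp_pos: [0.5656, 0.1636, 0.2487]
tcp_rot: [-3.141, 0.0, 1.785]
force: [-1.1, 1.2, 0.9]
grip_width: 0.0515
finger_force: 0.0
```

```bash
cat >> shot.py <<'E'
def ashot(k,n="wrist"):
    st=avg(4); T=cam2world(n,st); im,d=optics.get_image(n); cv2.imwrite(f'pics/{n}{k}.png',im); np.savez(f'pics/{n}{k}.npz',im=im,d=d,T=T); return im,d,T,st
def uvof(n,T,p):
    f,cx,cy,k1=K(optics.calibration(n)); q=(np.atleast_2d(p)-T[:3,3])@T[:3,:3]; s=q[:,:2]/q[:,2:]; s=s*(1+k1*(s**2).sum(1,keepdims=True)); return s*f+[cx,cy]
def corners(c,yaw,z,dx=.099,dy=.065):
    y=np.radians(yaw); return np.array([[c[0]+np.cos(y)*a-np.sin(y)*b,c[1]+np.sin(y)*a+np.cos(y)*b,z] for a in(dx,-dx) for b in(dy,-dy)])
def zoom(im,uvs,name,h=15,s=10):
    t=[]
    for u,v in np.round(uvs).astype(int):
        p=cv2.copyMakeBorder(im,40,40,40,40,cv2.BORDER_CONSTANT)[v-h+40:v+h+40,u-20+40:u+20+40]; t.append(cv2.resize(p,(400,300),interpolation=cv2.INTER_NEAREST)); print("origin",u-20,v-h)
    cv2.imwrite(name,np.vstack([np.hstack(t[:2]),np.hstack(t[2:])]))
E
python3 -c "
from shot import *
im,d,T,st=ashot(6); go([.506,-.269,.25],85.2,st)
uv=uvof('wrist',T,corners((.5497,.2811),12.5,.024)); print(uv.round(1)); zoom(im,uv,'pics/z6.png')"
```

```text
std mm [0.4 0.6 0.2] rot [-3.1408e+00 -7.0000e-04  1.7895e+00]
tcp [0.5634 0.166  0.2491] yaw 102.53 t 18.38 | rot [-0.01 -0.01  4.33] slide [-21.91  -1.04  -0.05]
[[437.7  19. ]
 [425.9 159. ]
 [228.7  19. ]
 [238.3 159.1]]
origin 418 4
origin 406 144
origin 209 4
origin 218 144
```

View pics/z6.png

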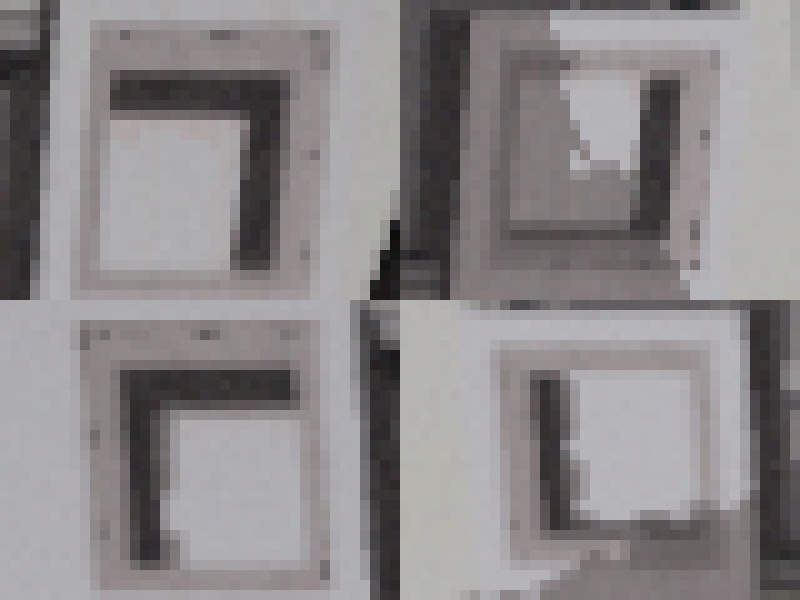

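The sockets sit exactly where the first view predicted (within 0.5 px), so tray = (0.5497, 0.2811), yaw 12.5°. Now over to the frame.

play_rows --moves '[{"slide": [0, 0, -0.2], "rot": [0, 0, 0.87], "gripper": 60}, {"slide": [0, 0, -0.2], "rot": [0, 0, 0.87], "gripper": 60}, {"slide": [0, 0, -0.2], "rot": [0, 0, 0.87], "gripper": 60}, {"slide": [0, 0, -0.2], "rot": [0, 0, 0.87], "gripper": 60}, {"slide": [0, 0, -0.2], "rot": [0, 0, 0.85], "gripper": 60}]'

```text
time: 18.85
tcp_pos: [0.5635, 0.166, 0.2696]
tcp_rot: [-3.142, -0.0, 1.485]
force: [-0.7, 0.6, 0.5]
grip_width: 0.0512
finger_force: 0.0
```

play_rows --moves '[{"slide": [-1, -0.04, 0], "rot": [0, 0, 0], "gripper": 60}, {"slide": [-1, -0.04, 0], "rot": [0, 0, 0], "gripper": 60}, {"slide": [-1, -0.04, 0], "rot": [0, 0, 0], "gripper": 60}, {"slide": [-1, -0.04, 0], "rot": [0, 0, 0], "gripper": 60}, {"slide": [-1, -0.04, 0], "rot": [0, 0, 0], "gripper": 60}]'

```text
time: 19.27
tcp_pos: [0.551, 0.0659, 0.2695]
tcp_rot: [3.142, 0.0, 1.488]
force: [0.7, 0.1, 0.2]
grip_width: 0.051
finger_force: 0.0
```

play_rows --moves '[{"slide": [-1, -0.04, 0], "rot": [0, 0, 0], "gripper": 60}, {"slide": [-1, -0.04, 0], "rot": [0, 0, 0], "gripper": 60}, {"slide": [-1, -0.04, 0], "rot": [0, 0, 0], "gripper": 60}, {"slide": [-1, -0.04, 0], "rot": [0, 0, 0], "gripper": 60}, {"slide": [-1, -0.04, 0], "rot": [0, 0, 0], "gripper": 60}]'

```text
time: 19.68
tcp_pos: [0.5387, -0.0334, 0.2695]
tcp_rot: [3.141, 0.0, 1.488]
force: [-0.8, -0.4, -0.2]
grip_width: 0.0513
finger_force: 0.0
```

play_rows --moves '[{"slide": [-1, -0.04, 0], "rot": [0, 0, 0], "gripper": 60}, {"slide": [-1, -0.04, 0], "rot": [0, 0, 0], "gripper": 60}, {"slide": [-1, -0.04, 0], "rot": [0, 0, 0], "gripper": 60}, {"slide": [-1, -0.04, 0], "rot": [0, 0, 0], "gripper": 60}, {"slide": [-1, -0.04, 0], "rot": [0, 0, 0], "gripper": 60}]'

```text
time: 20.1
tcp_pos: [0.5265, -0.1327, 0.2695]
tcp_rot: [3.141, 0.0, 1.488]
force: [0.2, 0.0, 0.8]
grip_width: 0.051
finger_force: 0.0
```

play_rows --moves '[{"slide": [-1, -0.04, 0], "rot": [0, 0, 0], "gripper": 60}, {"slide": [-1, -0.04, 0], "rot": [0, 0, 0], "gripper": 60}, {"slide": [-1, -0.04, 0], "rot": [0, 0, 0], "gripper": 60}, {"slide": [-1, -0.04, 0], "rot": [0, 0, 0], "gripper": 60}, {"slide": [-1, -0.04, 0], "rot": [0, 0, 0], "gripper": 60}]'

```text
time: 20.52
tcp_pos: [0.5143, -0.2319, 0.2695]
tcp_rot: [3.141, -0.0, 1.488]
force: [0.2, 0.6, -0.1]
grip_width: 0.0511
finger_force: 0.0
```

play_rows --moves '[{"slide": [-1, -0.04, 0], "rot": [0, 0, 0], "gripper": 60}, {"slide": [-1, -0.04, 0], "rot": [0, 0, 0], "gripper": 60}, {"slide": [-1, -0.04, 0], "rot": [0, 0, 0], "gripper": 60}, {"slide": [-1, -0.04, 0], "rot": [0, 0, 0], "gripper": 60}, {"slide": [-1, -0.04, 0], "rot": [0, 0, 0], "gripper": 60}]'

```text
time: 20.93
tcp_pos: [0.5021, -0.3312, 0.2695]
tcp_rot: [3.141, -0.0, 1.488]
force: [0.2, 1.0, 0.6]
grip_width: 0.0512
finger_force: 0.0
```

play_rows --moves '[{"slide": [-1, -0.04, 0], "rot": [0, 0, 0], "gripper": 60}, {"slide": [-1, -0.04, 0], "rot": [0, 0, 0], "gripper": 60}, {"slide": [0, 0, 0], "rot": [0, 0, 0], "gripper": 60}, {"slide": [0, 0, 0], "rot": [0, 0, 0], "gripper": 60}, {"slide": [0, 0, 0], "rot": [0, 0, 0], "gripper": 60}]'

```text
time: 21.35
tcp_pos: [0.4976, -0.3695, 0.2693]
tcp_rot: [3.141, -0.001, 1.488]
force: [0.4, 0.2, -0.3]
grip_width: 0.0512
finger_force: 0.0
```

```bash
python3 -c "
from shot import *
im,d,T,st=ashot(7); go([.506,-.269,.25],85.2,st)
P=cloud('wrist',T,d); m=(abs(P[...,2]-.092)<.012)&(np.hypot(P[...,0]-.506,P[...,1]+.269)<.16); Q=P[m]
print(cv2.minAreaRect(Q[:,:2].astype(np.float32)*1000),np.median(Q[:,2]))
m=(abs(P[...,2]-.131)<.006)&(np.hypot(P[...,0]-.506,P[...,1]+.269)<.08); Q=P[m]; v,u=np.nonzero(m)
print('rib',cv2.minAreaRect(Q[:,:2].astype(np.float32)*1000),np.median(Q[:,2]),u.mean(),v.mean())"
```

```text
std mm [0.1 0.2 0. ] rot [ 3.1414e+00 -5.0000e-04  1.4886e+00]
tcp [ 0.4977 -0.3695  0.2695] yaw 85.29 t 21.55 | rot [ 0.   -0.01  0.02] slide [ 5.04 -0.01  0.97]
((508.7020568847656, -269.92822265625), (159.36009216308594, 228.72601318359375), 85.20018768310547) 0.0901802120310154
rib ((508.6963195800781, -269.8902893066406), (88.5907211303711, 9.760286331176758), 85.27381134033203) 0.13060033326007103 323.9809523809524 99.05777777777777
```

View pics/wrist7.png

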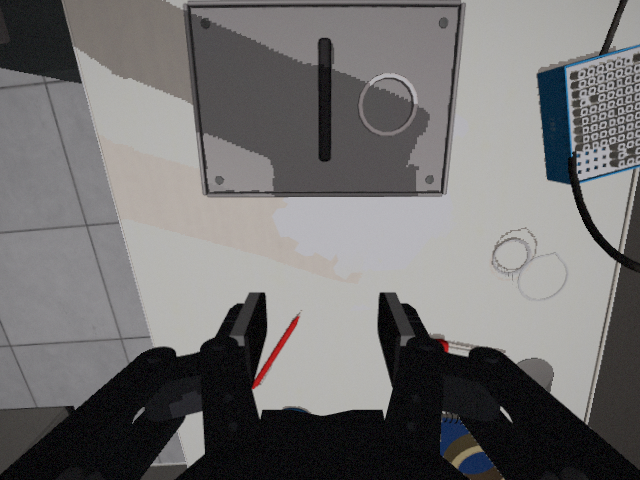

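The frame rib is at (324,99), centre (0.5087, −0.2699), aligned with the tool to 0.1°. The ring is at (388,104), on the far side. Grasping now.

play_rows --moves '[{"slide": [1, 0.03, 0.5], "rot": [0, 0, 0], "gripper": 60}, {"slide": [1, 0.03, 0.5], "rot": [0, 0, 0], "gripper": 60}, {"slide": [1, 0.03, 0.5], "rot": [0, 0, 0], "gripper": 60}, {"slide": [1, 0.03, 0.5], "rot": [0, 0, 0], "gripper": 60}, {"slide": [1.0, 0.02, 0.5], "rot": [0, 0, 0], "gripper": 60}]'

```text
time: 22.02
tcp_pos: [0.5085, -0.2703, 0.219]
tcp_rot: [3.141, 0.0, 1.487]
force: [-0.6, -1.0, -0.0]
grip_width: 0.0513
finger_force: 0.0
```

play_rows --moves '[{"slide": [0, 0, 1], "rot": [0, 0, 0], "gripper": 60}, {"slide": [0, 0, 1], "rot": [0, 0, 0], "gripper": 60}, {"slide": [0, 0, 1], "rot": [0, 0, 0], "gripper": 60}, {"slide": [0, 0, 1], "rot": [0, 0, 0], "gripper": 60}, {"slide": [0, 0, 1], "rot": [0, 0, 0], "gripper": 60}]'

```text
time: 22.43
tcp_pos: [0.5086, -0.2713, 0.1186]
tcp_rot: [3.141, 0.0, 1.487]
force: [0.0, -0.7, -0.2]
grip_width: 0.0514
finger_force: 0.0
```

play_rows --moves '[{"slide": [0, 0, 0.8], "rot": [0, 0, 0], "gripper": 60}, {"slide": [0, 0, 0.35], "rot": [0, 0, 0], "gripper": 60}, {"slide": [0, 0, 0], "rot": [0, 0, 0], "gripper": 40}, {"slide": [0, 0, 0], "rot": [0, 0, 0], "gripper": 20}, {"slide": [0, 0, 0], "rot": [0, 0, 0], "gripper": 0}]' --squeeze 100

```text
time: 22.85
tcp_pos: [0.5086, -0.2716, 0.0968]
tcp_rot: [3.141, 0.0, 1.487]
force: [-0.8, -0.4, -0.4]
grip_width: 0.0152
finger_force: 0.0
```

play_rows --moves '[{"slide": [0, 0, 0], "rot": [0, 0, 0], "gripper": 0}, {"slide": [0, 0, 0], "rot": [0, 0, 0], "gripper": 0}, {"slide": [0, 0, 0], "rot": [0, 0, 0], "gripper": 0}, {"slide": [0, 0, 0], "rot": [0, 0, 0], "gripper": 0}, {"slide": [0, 0, 0], "rot": [0, 0, 0], "gripper": 0}]'

```text
time: 23.27
tcp_pos: [0.5085, -0.2717, 0.0969]
tcp_rot: [3.141, 0.0, 1.487]
force: [-1.2, 1.0, 6.3]
grip_width: 0.009
finger_force: 97.6
```

```bash
python3 -c "
from h import *
st=avg(3); print(st['grip_width'],st['finger_force'],st['force']); go([.5497,.2811,.21],102.5,st)"
```

```text
std mm [0. 0. 0.] rot [3.1413e+00 4.0000e-04 1.4867e+00]
0.00874498457896321 97.57243037223816 [-1.23536907  1.74501647  5.78667093]
tcp [ 0.5085 -0.2717  0.0969] yaw 85.18 t 23.42 | rot [ 0.    0.01 -4.33] slide [26.54  7.99 -5.66]
```

play_rows --moves '[{"slide": [0, 0, -0.3], "rot": [0, 0, 0], "gripper": 0}, {"slide": [0, 0, -0.6], "rot": [0, 0, 0], "gripper": 0}, {"slide": [0, 0, -1], "rot": [0, 0, 0], "gripper": 0}, {"slide": [0, 0, -1], "rot": [0, 0, 0], "gripper": 0}, {"slide": [0, 0, -1], "rot": [0, 0, 0], "gripper": 0}]'

```text
time: 23.83
tcp_pos: [0.5077, -0.2715, 0.1753]
tcp_rot: [-3.14, -0.0, 1.486]
force: [0.1, 0.0, -3.6]
grip_width: 0.0089
finger_force: 97.6
```

play_rows --moves '[{"slide": [0, 0, -1], "rot": [0, 0, 0], "gripper": 0}, {"slide": [0, 0, -0.8], "rot": [0, 0, 0], "gripper": 0}, {"slide": [0, 0, -0.3], "rot": [0, 0, 0], "gripper": 0}, {"slide": [0, 0, 0], "rot": [0, 0, 0], "gripper": 0}, {"slide": [0, 0, 0], "rot": [0, 0, 0], "gripper": 0}]'

```text
time: 24.25
tcp_pos: [0.5078, -0.2716, 0.2158]
tcp_rot: [-3.141, -0.0, 1.486]
force: [-0.3, -0.2, -5.8]
grip_width: 0.0084
finger_force: 97.8
```

```bash
python3 -c "
from shot import *
im,d,T,st=ashot(8); print(st['force'],st['grip_width'])
P=cloud('wrist',T,d); L=R.from_euler('xyz',st['tcp_rot']).inv().apply((P-st['tcp_pos']).reshape(-1,3)).reshape(P.shape)
m=(L[...,2]>-.01)&(L[...,2]<.03)&(d>0); Q=L[m]; A=np.c_[Q[:,:2],np.ones(len(Q))]
c=np.linalg.lstsq(A,Q[:,2],rcond=None)[0]; print('plane',c, 'bb',Q.min(0),Q.max(0), cv2.minAreaRect(Q[:,:2].astype(np.float32)*1000))
go([.5497,.2811,.21],102.5,st)"
```

```text
std mm [0.1 0.  0.1] rot [-3.1393e+00 -9.0000e-04  1.4864e+00]
[-0.1844793  -0.22829643 -5.0665391 ] 0.008930109050742735
plane [-0.00740053 -0.00181664  0.00606251] bb [-0.07666078 -0.11385016 -0.00998139] [0.08129169 0.11545712 0.00964542] ((2.2424545288085938, 0.7567214965820312), (157.91131591796875, 229.3014373779297), 0.059315796941518784)
tcp [ 0.5074 -0.2713  0.215 ] yaw 85.17 t 24.45 | rot [-0.03 -0.02 -4.33] slide [26.51  8.04  0.25]
```

View pics/wrist8.png

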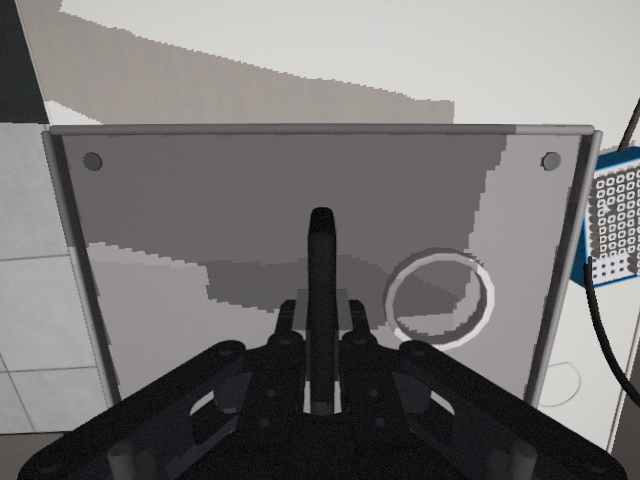

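The frame is held level and aligned with the tool. The lip is at row 130, both front posts are at (92,161) and (550,161), and the rib centre is about 1.5 mm ahead of the TCP. Carrying it over the tray.

play_rows --moves '[{"slide": [0, 0, 0], "rot": [0, 0, -0.87], "gripper": 0}, {"slide": [0, 0, 0], "rot": [0, 0, -0.87], "gripper": 0}, {"slide": [0, 0, 0], "rot": [0, 0, -0.87], "gripper": 0}, {"slide": [0, 0, 0], "rot": [0, 0, -0.87], "gripper": 0}, {"slide": [0, 0, 0], "rot": [0, 0, -0.85], "gripper": 0}]'

```text
time: 24.92
tcp_pos: [0.5081, -0.2715, 0.2156]
tcp_rot: [-3.141, -0.001, 1.792]
force: [0.3, -0.3, -5.3]
grip_width: 0.0089
finger_force: 97.6
```

play_rows --moves '[{"slide": [0.4, 0.1, 0], "rot": [0, 0, 0], "gripper": 0}, {"slide": [0.8, 0.25, 0], "rot": [0, 0, 0], "gripper": 0}, {"slide": [1, 0.3, 0], "rot": [0, 0, 0], "gripper": 0}, {"slide": [1, 0.3, 0], "rot": [0, 0, 0], "gripper": 0}, {"slide": [1, 0.3, 0], "rot": [0, 0, 0], "gripper": 0}]'

```text
time: 25.33
tcp_pos: [0.5144, -0.1825, 0.216]
tcp_rot: [-3.141, -0.001, 1.787]
force: [0.3, -0.0, -4.0]
grip_width: 0.0087
finger_force: 97.7
```

play_rows --moves '[{"slide": [1, 0.3, 0], "rot": [0, 0, 0], "gripper": 0}, {"slide": [1, 0.3, 0], "rot": [0, 0, 0], "gripper": 0}, {"slide": [1, 0.3, 0], "rot": [0, 0, 0], "gripper": 0}, {"slide": [1, 0.3, 0], "rot": [0, 0, 0], "gripper": 0}, {"slide": [1, 0.3, 0], "rot": [0, 0, 0], "gripper": 0}]'

```text
time: 25.75
tcp_pos: [0.5219, -0.0783, 0.216]
tcp_rot: [-3.141, -0.0, 1.787]
force: [-0.3, 0.8, -4.8]
grip_width: 0.0091
finger_force: 97.7
```

play_rows --moves '[{"slide": [1, 0.3, 0], "rot": [0, 0, 0], "gripper": 0}, {"slide": [1, 0.3, 0], "rot": [0, 0, 0], "gripper": 0}, {"slide": [1, 0.3, 0], "rot": [0, 0, 0], "gripper": 0}, {"slide": [1, 0.3, 0], "rot": [0, 0, 0], "gripper": 0}, {"slide": [1, 0.3, 0], "rot": [0, 0, 0], "gripper": 0}]'

```text
time: 26.17
tcp_pos: [0.5294, 0.0257, 0.2161]
tcp_rot: [-3.141, -0.0, 1.787]
force: [1.3, -0.6, -4.9]
grip_width: 0.0089
finger_force: 97.7
```

play_rows --moves '[{"slide": [1, 0.3, 0], "rot": [0, 0, 0], "gripper": 0}, {"slide": [1, 0.3, 0], "rot": [0, 0, 0], "gripper": 0}, {"slide": [1, 0.3, 0], "rot": [0, 0, 0], "gripper": 0}, {"slide": [1, 0.3, 0], "rot": [0, 0, 0], "gripper": 0}, {"slide": [1, 0.3, 0], "rot": [0, 0, 0], "gripper": 0}]'

```text
time: 26.58
tcp_pos: [0.537, 0.1297, 0.216]
tcp_rot: [-3.141, -0.0, 1.787]
force: [-1.3, -0.5, -5.5]
grip_width: 0.0089
finger_force: 97.7
```

play_rows --moves '[{"slide": [1, 0.3, 0], "rot": [0, 0, 0], "gripper": 0}, {"slide": [1, 0.3, 0], "rot": [0, 0, 0], "gripper": 0}, {"slide": [1, 0.3, 0], "rot": [0, 0, 0], "gripper": 0}, {"slide": [1, 0.3, 0], "rot": [0, 0, 0], "gripper": 0}, {"slide": [1, 0.3, 0], "rot": [0, 0, 0], "gripper": 0}]'

```text
time: 27.0
tcp_pos: [0.5445, 0.2337, 0.2159]
tcp_rot: [-3.141, -0.0, 1.787]
force: [1.3, 0.3, -5.0]
grip_width: 0.0089
finger_force: 97.7
```

play_rows --moves '[{"slide": [1, 0.3, 0], "rot": [0, 0, 0], "gripper": 0}, {"slide": [0.8, 0.25, 0], "rot": [0, 0, 0], "gripper": 0}, {"slide": [0.4, 0.1, 0], "rot": [0, 0, 0], "gripper": 0}, {"slide": [0, 0, 0], "rot": [0, 0, 0], "gripper": 0}, {"slide": [0, 0, 0], "rot": [0, 0, 0], "gripper": 0}]'

```text
time: 27.42
tcp_pos: [0.548, 0.2776, 0.2158]
tcp_rot: [-3.141, 0.001, 1.789]
force: [-0.5, -1.6, -5.1]
grip_width: 0.0087
finger_force: 97.7
```

```bash
python3 -c "
from h import *
st=avg(4); print(st['grip_width'],st['force'],np.round(st['joints'],2)); go([.5500,.2796,.1049],102.5,st)"
```

```text
std mm [0.1 0.2 0.1] rot [-3.1410e+00  1.4000e-03  1.7867e+00]
0.008512655962589759 [ 0.06607278 -0.1823467  -4.02490584] [-0.12  0.56 -0.6   1.62  0.35  1.06 -0.6 ]
tcp [0.5487 0.2763 0.216 ] yaw 102.37 t 27.62 | rot [-0.01  0.02 -0.03] slide [0.15 0.1  5.55]
```

play_rows --moves '[{"slide": [0.15, 0.1, 0.5], "rot": [0, 0, -0.03], "gripper": 0}, {"slide": [0, 0, 1], "rot": [0, 0, 0], "gripper": 0}, {"slide": [0, 0, 1], "rot": [0, 0, 0], "gripper": 0}, {"slide": [0, 0, 1], "rot": [0, 0, 0], "gripper": 0}, {"slide": [0, 0, 0.5], "rot": [0, 0, 0], "gripper": 0}]'

```text
time: 28.03
tcp_pos: [0.5486, 0.28, 0.1331]
tcp_rot: [-3.138, 0.001, 1.79]
force: [-0.8, -0.8, -5.2]
grip_width: 0.0085
finger_force: 97.6
```

play_rows --moves '[{"slide": [0, 0, 0.3], "rot": [0, 0, 0], "gripper": 0}, {"slide": [0, 0, 0.1], "rot": [0, 0, 0], "gripper": 0}, {"slide": [0, 0, 0], "rot": [0, 0, 0], "gripper": 0}, {"slide": [0, 0, 0], "rot": [0, 0, 0], "gripper": 0}, {"slide": [0, 0, 0], "rot": [0, 0, 0], "gripper": 0}]'

```text
time: 28.45
tcp_pos: [0.5505, 0.2819, 0.1294]
tcp_rot: [3.14, -0.001, 1.791]
force: [-0.6, -0.2, -5.1]
grip_width: 0.0086
finger_force: 97.6
```

```bash
python3 -c "
from shot import *
st=avg(4); print(st['force']); go([.5500,.2796,.1049],102.5,st)
im,d,T=shot(9,'scene'); x=cv2.resize(im[230:430,90:290],(600,600)); cv2.imwrite('pics/z9.png',x)"
```

```text
std mm [0.1 0.1 0.2] rot [ 3.1403e+00 -3.0000e-04  1.7907e+00]
[ 0.49054559  0.68588198 -4.98426094]
tcp [0.5502 0.2817 0.1291] yaw 102.6 t 28.65 | rot [ 0.02 -0.    0.03] slide [-0.1  -0.03  1.21]
```

View pics/z9.png

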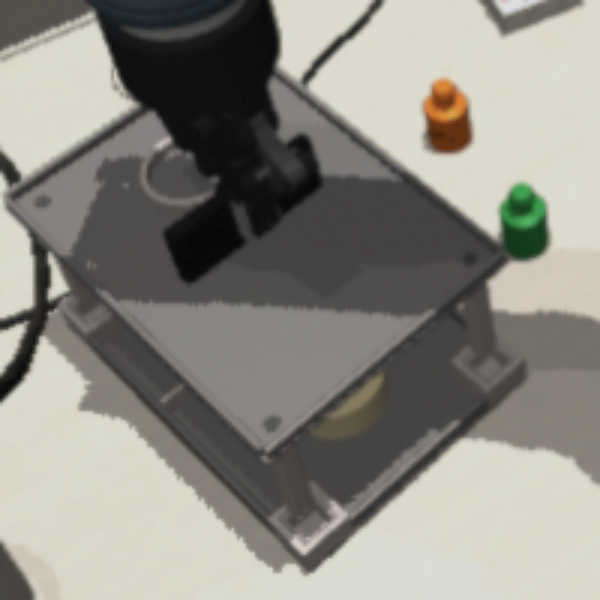

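The posts hang over the sockets at (300,520), (490,365) and (85,310) in the crop. Lowering in small steps while watching the force.

play_rows --moves '[{"slide": [-0.06, 0, 0.2], "rot": [0, 0, 0], "gripper": 0}, {"slide": [0, 0, 0.2], "rot": [0, 0, 0], "gripper": 0}, {"slide": [0, 0, 0.2], "rot": [0, 0, 0], "gripper": 0}, {"slide": [0, 0, 0], "rot": [0, 0, 0], "gripper": 0}, {"slide": [0, 0, 0], "rot": [0, 0, 0], "gripper": 0}]'

```text
time: 29.12
tcp_pos: [0.5497, 0.28, 0.1157]
tcp_rot: [-3.141, 0.0, 1.791]
force: [0.2, 0.5, -4.7]
grip_width: 0.0085
finger_force: 97.6
```

play_rows --moves '[{"slide": [0, 0, 0.15], "rot": [0, 0, 0], "gripper": 0}, {"slide": [0, 0, 0.15], "rot": [0, 0, 0], "gripper": 0}, {"slide": [0, 0, 0], "rot": [0, 0, 0], "gripper": 0}, {"slide": [0, 0, 0], "rot": [0, 0, 0], "gripper": 0}, {"slide": [0, 0, 0], "rot": [0, 0, 0], "gripper": 0}]'

```text
time: 29.53
tcp_pos: [0.5501, 0.2802, 0.1103]
tcp_rot: [-3.142, -0.0, 1.791]
force: [-0.2, -0.4, -5.1]
grip_width: 0.0091
finger_force: 97.8
```

play_rows --moves '[{"slide": [0, 0, 0.15], "rot": [0, 0, 0], "gripper": 0}, {"slide": [0, 0, 0.1], "rot": [0, 0, 0], "gripper": 0}, {"slide": [0, 0, 0.05], "rot": [0, 0, 0], "gripper": 0}, {"slide": [0, 0, 0], "rot": [0, 0, 0], "gripper": 0}, {"slide": [0, 0, 0], "rot": [0, 0, 0], "gripper": 0}]'

```text
time: 29.95
tcp_pos: [0.5501, 0.2803, 0.1049]
tcp_rot: [3.141, 0.0, 1.791]
force: [-2.0, -2.7, 3.9]
grip_width: 0.0085
finger_force: 99.2
```

play_rows --moves '[{"slide": [0, 0, 0], "rot": [0, 0, 0], "gripper": 28}, {"slide": [0, 0, 0], "rot": [0, 0, 0], "gripper": 28}, {"slide": [0, 0, 0], "rot": [0, 0, 0], "gripper": 28}, {"slide": [0, 0, -0.5], "rot": [0, 0, 0], "gripper": 28}, {"slide": [0, 0, -1], "rot": [0, 0, 0], "gripper": 28}]' --squeeze 40

```text
time: 30.37
tcp_pos: [0.5488, 0.2794, 0.133]
tcp_rot: [-3.138, 0.001, 1.791]
force: [-0.1, -1.6, 1.2]
grip_width: 0.0238
finger_force: 0.0
```

play_rows --moves '[{"slide": [0, 0, -1], "rot": [0, 0, 0], "gripper": 28}, {"slide": [0, 0, -1], "rot": [0, 0, 0], "gripper": 28}, {"slide": [-1, 0, -1], "rot": [0, 0, 0], "gripper": 40}, {"slide": [-1, 0, -1], "rot": [0, 0, 0], "gripper": 60}, {"slide": [-1, 0, -1], "rot": [0, 0, 0], "gripper": 80}]'

```text
time: 30.78
tcp_pos: [0.5632, 0.2215, 0.2361]
tcp_rot: [3.141, -0.0, 1.792]
force: [0.6, 0.0, -0.4]
grip_width: 0.0573
finger_force: 0.0
```

play_rows --moves '[{"slide": [-1, 0, -1], "rot": [0, 0, 0], "gripper": 80}, {"slide": [-1, 0, -1], "rot": [0, 0, 0], "gripper": 80}, {"slide": [-1, 0, 0], "rot": [0, 0, 0], "gripper": 80}, {"slide": [0, 0, 0], "rot": [0, 0, 0], "gripper": 80}, {"slide": [0, 0, 0], "rot": [0, 0, 0], "gripper": 80}]'

```text
time: 31.2
tcp_pos: [0.5767, 0.1619, 0.275]
tcp_rot: [3.141, 0.0, 1.788]
force: [-0.1, 0.0, -0.3]
grip_width: 0.0686
finger_force: 0.0
```

```bash
python3 -c "
from shot import *
im,d,T,st=ashot(10); 
P=cloud('wrist',T,d); P[d==0]=np.nan
L=P-[.5497,.2811,0]; y=np.radians(12.5); lx=L[...,0]*np.cos(y)+L[...,1]*np.sin(y); ly=-L[...,0]*np.sin(y)+L[...,1]*np.cos(y)
m=(abs(lx)<.115)&(abs(ly)<.085)&(abs(P[...,2]-.098)<.004); A=np.c_[lx[m],ly[m],np.ones(m.sum())]; c=np.linalg.lstsq(A,P[...,2][m],rcond=None)[0]; print('deck plane (slope x,y,z0)',c.round(4),m.sum())
m=(abs(lx)<.14)&(abs(ly)<.11)&(abs(P[...,2]-.100)<.010); print('deck rect in tray axes mm',cv2.minAreaRect(np.c_[lx[m],ly[m]].astype(np.float32)*1000))
m=(abs(lx)<.02)&(abs(ly)<.06)&(abs(P[...,2]-.139)<.008); print('rib',cv2.minAreaRect(np.c_[lx[m],ly[m]].astype(np.float32)*1000),np.nanmedian(P[...,2][m]))
go([.4365,-.0515,.12],12.5,st); print(st['joints'].round(2))
x,_,_=shot(10,'scene'); cv2.imwrite('pics/z10.png',cv2.resize(x[230:430,90:290],(600,600)))"
```

```text
std mm [0.2 0.5 0.2] rot [-3.1413e+00 -7.0000e-04  1.7921e+00]
deck plane (slope x,y,z0) [0.0009 0.0003 0.0982] 41353
deck rect in tray axes mm ((1.363037109375, -9.31280517578125), (228.38571166992188, 140.7406005859375), 0.09246660023927689)
rib ((1.1285815238952637, -0.2870445251464844), (88.65432739257812, 10.015987396240234), 89.89556884765625) 0.1387110697024345
tcp [0.5757 0.1642 0.2743] yaw 102.68 t 31.4 | rot [-1.000e-02 -0.000e+00  2.254e+01] slide [-9.13  9.02  7.71]
[ 0.09  0.48 -0.61  1.61  0.29  1.15 -0.37]
```

View pics/z10.png

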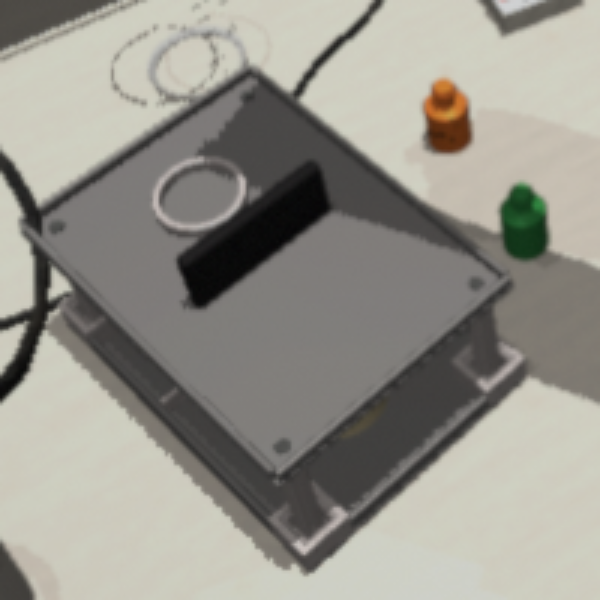

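The deck plane is level at z 0.0982 (0.098 expected), so the frame is fully home, with all visible posts down in their sockets. Next the vial, at the same yaw.

play_rows --moves '[{"slide": [-0.91, -0.9, 0.77], "rot": [0, 0, 0.04], "gripper": 75}, {"slide": [-0.91, -0.9, 0.77], "rot": [0, 0, 0], "gripper": 75}, {"slide": [-0.91, -0.9, 0.77], "rot": [0, 0, 0], "gripper": 75}, {"slide": [-0.91, -0.9, 0.77], "rot": [0, 0, 0], "gripper": 75}, {"slide": [-0.91, -0.9, 0.77], "rot": [0, 0, 0], "gripper": 75}]'

```text
time: 31.92
tcp_pos: [0.5071, 0.0545, 0.1966]
tcp_rot: [-3.142, -0.0, 1.789]
force: [0.8, 0.4, 0.1]
grip_width: 0.0641
finger_force: 0.0
```

play_rows --moves '[{"slide": [-0.91, -0.9, 0.77], "rot": [0, 0, 0], "gripper": 75}, {"slide": [-0.91, -0.9, 0.77], "rot": [0, 0, 0], "gripper": 75}, {"slide": [-0.91, -0.9, 0.77], "rot": [0, 0, 0], "gripper": 75}, {"slide": [-0.91, -0.9, 0.77], "rot": [0, 0, 0], "gripper": 75}, {"slide": [-0.88, -0.94, 0.77], "rot": [0, 0, 0], "gripper": 75}]'

```text
time: 32.33
tcp_pos: [0.4384, -0.0534, 0.1198]
tcp_rot: [3.141, -0.0, 1.789]
force: [0.2, -0.5, -0.3]
grip_width: 0.0642
finger_force: 0.0
```

play_rows --moves '[{"slide": [0, 0, 0], "rot": [0, 0, 0], "gripper": 75}, {"slide": [0, 0, 0], "rot": [0, 0, 0], "gripper": 75}, {"slide": [0, 0, 0], "rot": [0, 0, 0], "gripper": 75}, {"slide": [0, 0, 0], "rot": [0, 0, 0], "gripper": 75}, {"slide": [0, 0, 0], "rot": [0, 0, 0], "gripper": 75}]'

```text
time: 32.75
tcp_pos: [0.44, -0.0519, 0.1209]
tcp_rot: [3.14, 0.0, 1.79]
force: [-0.6, -0.1, 0.5]
grip_width: 0.064
finger_force: 0.0
```

```bash
python3 -c "
from shot import *
im,d,T,st=ashot(11); go([.4385,-.052,.015],102.5,st)
P=cloud('wrist',T,d); m=(P[...,2]>.01)&(P[...,2]<.068)&(np.hypot(P[...,0]-.438,P[...,1]+.052)<.035); Q=P[m]; print(m.sum(),Q.min(0),Q.max(0))
t=Q[Q[:,2]>.055]; print('cap',len(t), t.size and cv2.minEnclosingCircle(t[:,:2].astype(np.float32)))"
```

```text
std mm [0.2 0.2 0.1] rot [3.1406e+00 1.0000e-04 1.7892e+00]
tcp [ 0.4395 -0.0524  0.1206] yaw 102.51 t 32.95 | rot [0.01 0.   0.  ] slide [ 0.03 -0.05  5.28]
1829 [ 0.42488825 -0.06466242  0.01003714] [ 0.45292542 -0.03874614  0.06303203]
cap 1010 ((0.4391234815120697, -0.05276099964976311), 0.011947179213166237)
```

play_rows --moves '[{"slide": [0, -0.02, 1], "rot": [0, 0, 0], "gripper": 75}, {"slide": [0, 0, 1], "rot": [0, 0, 0], "gripper": 75}, {"slide": [0, 0, 1], "rot": [0, 0, 0], "gripper": 75}, {"slide": [0, 0, 1], "rot": [0, 0, 0], "gripper": 75}, {"slide": [0, 0, 1], "rot": [0, 0, 0], "gripper": 75}]' --squeeze 30

```text
time: 33.42
tcp_pos: [0.4387, -0.0531, 0.0195]
tcp_rot: [3.141, 0.0, 1.788]
force: [1.0, 0.3, 0.4]
grip_width: 0.064
finger_force: 0.0
```

play_rows --moves '[{"slide": [0, 0, 0.25], "rot": [0, 0, 0], "gripper": 75}, {"slide": [0, 0, 0], "rot": [0, 0, 0], "gripper": 50}, {"slide": [0, 0, 0], "rot": [0, 0, 0], "gripper": 35}, {"slide": [0, 0, 0], "rot": [0, 0, 0], "gripper": 20}, {"slide": [0, 0, 0], "rot": [0, 0, 0], "gripper": 15}]'

```text
time: 33.83
tcp_pos: [0.4393, -0.0532, 0.0164]
tcp_rot: [3.14, 0.001, 1.788]
force: [-0.8, 0.7, 1.9]
grip_width: 0.0259
finger_force: 29.4
```

play_rows --moves '[{"slide": [0, 0, 0], "rot": [0, 0, 0], "gripper": 15}, {"slide": [0, 0, 0], "rot": [0, 0, 0], "gripper": 15}, {"slide": [0, 0, 0], "rot": [0, 0, 0], "gripper": 15}, {"slide": [0, 0, 0], "rot": [0, 0, 0], "gripper": 15}, {"slide": [0, 0, 0], "rot": [0, 0, 0], "gripper": 15}]'

```text
time: 34.25
tcp_pos: [0.4393, -0.0532, 0.0163]
tcp_rot: [3.14, 0.001, 1.788]
force: [-1.1, -0.4, 7.7]
grip_width: 0.0261
finger_force: 30.0
```

```bash
python3 -c "
from h import *
st=avg(3); print(st['grip_width'],st['finger_force'],st['force']); y=np.radians(12.5)
p=np.array([.5509,.2811])+.055*np.array([np.cos(y),np.sin(y)]); q=np.array([.5509,.2811])-.055*np.array([np.cos(y),np.sin(y)]); print('ring',p,'plain',q); go([*p,.22],102.5,st)"
```

```text
std mm [0. 0. 0.] rot [3.1399e+00 7.0000e-04 1.7879e+00]
0.026346212482087458 30.000820958521217 [-0.70854982 -0.1544305   7.88630268]
ring [0.60459628 0.29300418] plain [0.49720372 0.26919582]
tcp [ 0.4392 -0.0532  0.0163] yaw 102.44 t 34.4 | rot [ 0.02  0.01 -0.01] slide [ 15.11  11.82 -10.19]
```

play_rows --moves '[{"slide": [0, 0, -0.6], "rot": [0, 0, 0], "gripper": 15}, {"slide": [0, 0, -1], "rot": [0, 0, 0], "gripper": 15}, {"slide": [0, 0, -1], "rot": [0, 0, 0], "gripper": 15}, {"slide": [0, 0, -1], "rot": [0, 0, 0], "gripper": 15}, {"slide": [0, 0, -1], "rot": [0, 0, 0], "gripper": 15}]'

```text
time: 34.82
tcp_pos: [0.4384, -0.0533, 0.1086]
tcp_rot: [3.141, 0.0, 1.788]
force: [0.0, 0.7, -0.3]
grip_width: 0.0264
finger_force: 29.7
```

play_rows --moves '[{"slide": [0.94, 0.74, -1], "rot": [0, 0, 0], "gripper": 15}, {"slide": [0.94, 0.74, -1], "rot": [0, 0, 0], "gripper": 15}, {"slide": [0.94, 0.74, -1], "rot": [0, 0, 0], "gripper": 15}, {"slide": [0.94, 0.74, -1], "rot": [0, 0, 0], "gripper": 15}, {"slide": [0.94, 0.74, -1], "rot": [0, 0, 0], "gripper": 15}]'

```text
time: 35.23
tcp_pos: [0.4906, 0.0554, 0.2089]
tcp_rot: [3.141, 0.0, 1.788]
force: [0.2, 0.5, -0.5]
grip_width: 0.0263
finger_force: 29.7
```

play_rows --moves '[{"slide": [0.94, 0.74, -0.5], "rot": [0, 0, 0], "gripper": 15}, {"slide": [0.94, 0.74, 0], "rot": [0, 0, 0], "gripper": 15}, {"slide": [0.94, 0.74, 0], "rot": [0, 0, 0], "gripper": 15}, {"slide": [0.94, 0.74, 0], "rot": [0, 0, 0], "gripper": 15}, {"slide": [0.94, 0.74, 0], "rot": [0, 0, 0], "gripper": 15}]'

```text
time: 35.65
tcp_pos: [0.5428, 0.1631, 0.2178]
tcp_rot: [3.141, 0.0, 1.788]
force: [0.3, -0.1, -0.0]
grip_width: 0.0261
finger_force: 29.7
```

play_rows --moves '[{"slide": [0.94, 0.74, 0], "rot": [0, 0, 0], "gripper": 15}, {"slide": [0.94, 0.74, 0], "rot": [0, 0, 0], "gripper": 15}, {"slide": [0.94, 0.74, 0], "rot": [0, 0, 0], "gripper": 15}, {"slide": [0.94, 0.74, 0], "rot": [0, 0, 0], "gripper": 15}, {"slide": [0.94, 0.74, 0], "rot": [0, 0, 0], "gripper": 15}]'

```text
time: 36.07
tcp_pos: [0.5948, 0.2708, 0.2176]
tcp_rot: [3.141, 0.0, 1.788]
force: [0.8, 0.9, -0.5]
grip_width: 0.0259
finger_force: 29.7
```

play_rows --moves '[{"slide": [0.94, 0.74, 0], "rot": [0, 0, 0], "gripper": 15}, {"slide": [0, 0, 0], "rot": [0, 0, 0], "gripper": 15}, {"slide": [0, 0, 0], "rot": [0, 0, 0], "gripper": 15}, {"slide": [0, 0, 0], "rot": [0, 0, 0], "gripper": 15}, {"slide": [0, 0, 0], "rot": [0, 0, 0], "gripper": 15}]'

```text
time: 36.48
tcp_pos: [0.6049, 0.29, 0.2173]
tcp_rot: [-3.141, 0.001, 1.787]
force: [0.7, -0.6, -1.0]
grip_width: 0.0264
finger_force: 29.8
```

```bash
python3 -c "
from shot import *
im,d,T,st=ashot(12); print(st['grip_width'],st['finger_force']); go([.6046,.2930,.1143],102.5,st)
P=cloud('wrist',T,d); L=R.from_euler('xyz',st['tcp_rot']).inv().apply((P-st['tcp_pos']).reshape(-1,3)).reshape(P.shape)
m=(L[...,2]<-.03)&(L[...,2]>-.055)&(np.hypot(L[...,0],L[...,1])<.018); print('cap in tool',m.sum(),m.any() and cv2.minEnclosingCircle(L[m][:,:2].astype(np.float32)), np.percentile(L[m][:,2],5))"
```

```text
std mm [0.  0.2 0. ] rot [3.1416e+00 7.0000e-04 1.7868e+00]
0.02672754288924707 29.77561282692477
tcp [0.605  0.2904 0.2175] yaw 102.38 t 36.68 | rot [ 0.    0.01 -0.03] slide [0.13 0.01 5.16]
cap in tool 5053 ((0.0003795549273490906, 0.00021913554519414902), 0.018048759549856186) -0.04535238535777507
```

View pics/wrist12.png

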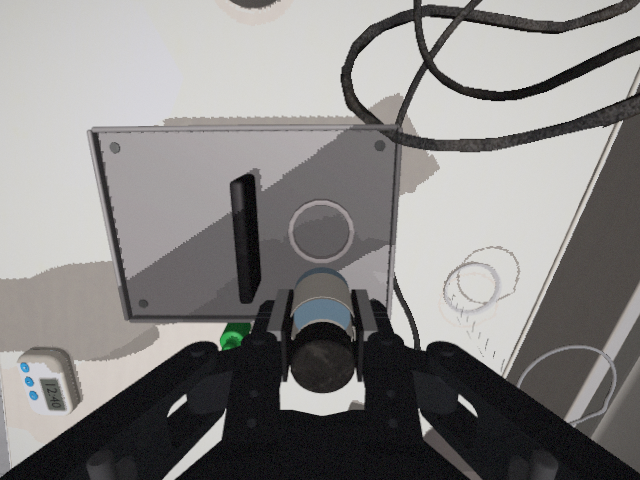

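The vial is held upright at (322,330), with the ring at (321,231). A quick check of the ring's position before going down.

```bash
python3 -c "
from shot import *
z=np.load('pics/wrist12.npz'); print(plane('wrist',[[321.5,231]],.106,z['T']))"
```

```text
[[0.60460551 0.29431495 0.106     ]]
```

Matches (0.6046, 0.293). Lowering the vial.

play_rows --moves '[{"slide": [0.15, 0, 1], "rot": [0, 0, 0], "gripper": 15}, {"slide": [0, 0, 1], "rot": [0, 0, 0], "gripper": 15}, {"slide": [0, 0, 1], "rot": [0, 0, 0], "gripper": 15}, {"slide": [0, 0, 1], "rot": [0, 0, 0], "gripper": 15}, {"slide": [0, 0, 0.5], "rot": [0, 0, 0], "gripper": 15}]'

```text
time: 37.15
tcp_pos: [0.6031, 0.2935, 0.1248]
tcp_rot: [-3.139, 0.001, 1.788]
force: [-0.8, -0.2, -1.6]
grip_width: 0.0265
finger_force: 29.8
```

play_rows --moves '[{"slide": [0, 0, 0.3], "rot": [0, 0, 0], "gripper": 15}, {"slide": [0, 0, 0.2], "rot": [0, 0, 0], "gripper": 15}, {"slide": [0, 0, 0.1], "rot": [0, 0, 0], "gripper": 15}, {"slide": [0, 0, 0], "rot": [0, 0, 0], "gripper": 15}, {"slide": [0, 0, 0], "rot": [0, 0, 0], "gripper": 15}]'

```text
time: 37.57
tcp_pos: [0.6047, 0.295, 0.1162]
tcp_rot: [3.14, -0.0, 1.788]
force: [0.2, 0.3, -0.2]
grip_width: 0.0265
finger_force: 29.8
```

play_rows --moves '[{"slide": [-0.05, 0, 0.05], "rot": [0, 0, 0], "gripper": 15}, {"slide": [0, 0, 0.04], "rot": [0, 0, 0], "gripper": 15}, {"slide": [0, 0, 0], "rot": [0, 0, 0], "gripper": 15}, {"slide": [0, 0, 0], "rot": [0, 0, 0], "gripper": 35}, {"slide": [0, 0, 0], "rot": [0, 0, 0], "gripper": 52}]'

```text
time: 37.98
tcp_pos: [0.6044, 0.2936, 0.1135]
tcp_rot: [3.142, 0.0, 1.788]
force: [-1.0, -0.1, 0.9]
grip_width: 0.0408
finger_force: 0.0
```

play_rows --moves '[{"slide": [0, 0, 0], "rot": [0, 0, 0], "gripper": 52}, {"slide": [0, 0, 0], "rot": [0, 0, 0], "gripper": 52}, {"slide": [0, 0, -0.5], "rot": [0, 0, 0], "gripper": 52}, {"slide": [0, 0, -1], "rot": [0, 0, 0], "gripper": 52}, {"slide": [0, 0, -1], "rot": [0, 0, 0], "gripper": 52}]'

```text
time: 38.4
tcp_pos: [0.6039, 0.2934, 0.1639]
tcp_rot: [-3.14, 0.0, 1.788]
force: [0.3, 0.4, -0.7]
grip_width: 0.0447
finger_force: 0.0
```

play_rows --moves '[{"slide": [0, 0, -1], "rot": [0, 0, 0], "gripper": 52}, {"slide": [-0.5, 0, -1], "rot": [0, 0, 0], "gripper": 52}, {"slide": [-1, 0, -0.6], "rot": [0, 0, 0], "gripper": 52}, {"slide": [-1, 0, 0], "rot": [0, 0, 0], "gripper": 60}, {"slide": [-1, 0, 0], "rot": [0, 0, 0], "gripper": 75}]'

```text
time: 38.82
tcp_pos: [0.6202, 0.2251, 0.2176]
tcp_rot: [3.139, -0.0, 1.789]
force: [0.5, 0.1, -0.9]
grip_width: 0.0617
finger_force: 0.0
```

```bash
python3 -c "
from shot import *
im,d,T,st=ashot(13); go([.585,-.065,.12],102.5,st)
P=cloud('wrist',T,d); m=(P[...,2]>.145)&(P[...,2]<.167)&(np.hypot(P[...,0]-.6046,P[...,1]-.293)<.03); print('vial cap',m.sum(),m.any() and cv2.minEnclosingCircle(P[m][:,:2].astype(np.float32)), m.any() and P[m][:,2].max())"
```

```text
std mm [0.9 2.4 0.2] rot [3.1408e+00 2.1000e-03 1.7841e+00]
tcp [0.6209 0.2218 0.2162] yaw 102.22 t 39.02 | rot [ 0.01  0.03 -0.07] slide [-13.61  -4.85   4.81]
vial cap 1298 ((0.6067219376564026, 0.29019397497177124), 0.01189245842397213) 0.16135931794918276
```

play_rows --moves '[{"slide": [-0.97, -0.35, 0.34], "rot": [0, 0, 0], "gripper": 75}, {"slide": [-0.97, -0.35, 0.34], "rot": [0, 0, 0], "gripper": 75}, {"slide": [-0.97, -0.35, 0.34], "rot": [0, 0, 0], "gripper": 75}, {"slide": [-0.97, -0.35, 0.34], "rot": [0, 0, 0], "gripper": 75}, {"slide": [-0.97, -0.35, 0.34], "rot": [0, 0, 0], "gripper": 75}]'

```text
time: 39.48
tcp_pos: [0.6057, 0.1241, 0.1814]
tcp_rot: [3.141, -0.001, 1.791]
force: [1.0, -0.7, -0.0]
grip_width: 0.0641
finger_force: 0.0
```

play_rows --moves '[{"slide": [-0.97, -0.35, 0.34], "rot": [0, 0, 0], "gripper": 75}, {"slide": [-0.97, -0.35, 0.34], "rot": [0, 0, 0], "gripper": 75}, {"slide": [-0.97, -0.35, 0.34], "rot": [0, 0, 0], "gripper": 75}, {"slide": [-0.97, -0.35, 0.34], "rot": [0, 0, 0], "gripper": 75}, {"slide": [-0.97, -0.35, 0.34], "rot": [0, 0, 0], "gripper": 75}]'

```text
time: 39.9
tcp_pos: [0.5928, 0.0218, 0.1474]
tcp_rot: [3.141, -0.001, 1.791]
force: [0.3, -0.6, -0.2]
grip_width: 0.0641
finger_force: 0.0
```

play_rows --moves '[{"slide": [-0.97, -0.35, 0.34], "rot": [0, 0, 0], "gripper": 75}, {"slide": [-0.97, -0.35, 0.34], "rot": [0, 0, 0], "gripper": 75}, {"slide": [-0.97, -0.35, 0.34], "rot": [0, 0, 0], "gripper": 75}, {"slide": [-0.97, -0.35, 0.34], "rot": [0, 0, 0], "gripper": 75}, {"slide": [0, 0, 0], "rot": [0, 0, 0], "gripper": 75}]'

```text
time: 40.32
tcp_pos: [0.581, -0.0652, 0.1188]
tcp_rot: [-3.138, 0.002, 1.784]
force: [-1.3, -0.6, -1.1]
grip_width: 0.0643
finger_force: 0.0
```

play_rows --moves '[{"slide": [0, 0, 0], "rot": [0, 0, 0], "gripper": 75}, {"slide": [0, 0, 0], "rot": [0, 0, 0], "gripper": 75}, {"slide": [0, 0, 0], "rot": [0, 0, 0], "gripper": 75}, {"slide": [0, 0, 0], "rot": [0, 0, 0], "gripper": 75}, {"slide": [0, 0, 0], "rot": [0, 0, 0], "gripper": 75}]'

```text
time: 40.73
tcp_pos: [0.5827, -0.0598, 0.1206]
tcp_rot: [3.141, -0.0, 1.79]
force: [0.6, -0.6, -0.5]
grip_width: 0.064
finger_force: 0.0
```

```bash
python3 -c "
from shot import *
im,d,T,st=ashot(14); go([.585,-.065,.004],102.5,st)
P=cloud('wrist',T,d); m=(P[...,2]>.022)&(P[...,2]<.035)&(np.hypot(P[...,0]-.585,P[...,1]+.065)<.035); print('stopper',m.sum(),m.any() and cv2.minEnclosingCircle(P[m][:,:2].astype(np.float32)))"
```

```text
std mm [0.1 0.3 0.1] rot [ 3.1413e+00 -1.0000e-04  1.7888e+00]
tcp [ 0.5825 -0.0605  0.1204] yaw 102.49 t 40.93 | rot [ 0. -0. -0.] slide [-0.25  0.07  5.82]
stopper 1646 ((0.5853038430213928, -0.06502863764762878), 0.01783326268196106)
```

play_rows --moves '[{"slide": [-0.24, 0.08, 1], "rot": [0, 0, 0], "gripper": 75}, {"slide": [0, 0, 1], "rot": [0, 0, 0], "gripper": 75}, {"slide": [0, 0, 1], "rot": [0, 0, 0], "gripper": 75}, {"slide": [0, 0, 1], "rot": [0, 0, 0], "gripper": 75}, {"slide": [0, 0, 1], "rot": [0, 0, 0], "gripper": 75}]'

```text
time: 41.4
tcp_pos: [0.585, -0.0656, 0.0194]
tcp_rot: [3.141, 0.0, 1.788]
force: [0.6, 0.3, -0.2]
grip_width: 0.0638
finger_force: 0.0
```

play_rows --moves '[{"slide": [0, 0, 0.5], "rot": [0, 0, 0], "gripper": 75}, {"slide": [0, 0, 0.3], "rot": [0, 0, 0], "gripper": 75}, {"slide": [0, 0, 0], "rot": [0, 0, 0], "gripper": 75}, {"slide": [0, 0, 0], "rot": [0, 0, 0], "gripper": 60}, {"slide": [0, 0, 0], "rot": [0, 0, 0], "gripper": 45}]'

```text
time: 41.82
tcp_pos: [0.5859, -0.0655, 0.0054]
tcp_rot: [3.14, 0.001, 1.788]
force: [0.6, -0.1, 0.2]
grip_width: 0.0409
finger_force: 0.0
```

play_rows --moves '[{"slide": [0, 0, 0], "rot": [0, 0, 0], "gripper": 30}, {"slide": [0, 0, 0], "rot": [0, 0, 0], "gripper": 25}, {"slide": [0, 0, 0], "rot": [0, 0, 0], "gripper": 20}, {"slide": [0, 0, 0], "rot": [0, 0, 0], "gripper": 20}, {"slide": [0, 0, 0], "rot": [0, 0, 0], "gripper": 20}]'

```text
time: 42.23
tcp_pos: [0.5859, -0.0655, 0.0057]
tcp_rot: [3.14, 0.001, 1.788]
force: [-0.6, 0.8, 6.6]
grip_width: 0.0326
finger_force: 29.6
```

```bash
python3 -c "
from h import *
st=avg(3); print(st['grip_width'],st['finger_force'],st['force']); go([.4972,.2692,.22],102.5,st)"
```

```text
std mm [0. 0. 0.] rot [3.1398e+00 8.0000e-04 1.7880e+00]
0.03282670934981535 29.636335397372022 [-0.84243854 -0.20570112  6.26084795]
tcp [ 0.5859 -0.0655  0.0056] yaw 102.44 t 42.38 | rot [ 0.03  0.01 -0.01] slide [ 17.3   -0.71 -10.72]
```

play_rows --moves '[{"slide": [0, 0, -0.5], "rot": [0, 0, 0], "gripper": 20}, {"slide": [0, 0, -1], "rot": [0, 0, 0], "gripper": 20}, {"slide": [0, 0, -1], "rot": [0, 0, 0], "gripper": 20}, {"slide": [0, 0, -1], "rot": [0, 0, 0], "gripper": 20}, {"slide": [0, 0, -1], "rot": [0, 0, 0], "gripper": 20}]'

```text
time: 42.8
tcp_pos: [0.5849, -0.0655, 0.096]
tcp_rot: [3.141, 0.0, 1.788]
force: [0.1, 0.2, 0.8]
grip_width: 0.033
finger_force: 29.9
```

play_rows --moves '[{"slide": [1, -0.04, -1], "rot": [0, 0, 0], "gripper": 20}, {"slide": [1, -0.04, -1], "rot": [0, 0, 0], "gripper": 20}, {"slide": [1, -0.04, -1], "rot": [0, 0, 0], "gripper": 20}, {"slide": [1, -0.04, -1], "rot": [0, 0, 0], "gripper": 20}, {"slide": [1, -0.04, -1], "rot": [0, 0, 0], "gripper": 20}]'

```text
time: 43.22
tcp_pos: [0.559, 0.0322, 0.1961]
tcp_rot: [3.141, 0.0, 1.788]
force: [1.1, -0.2, -0.4]
grip_width: 0.033
finger_force: 29.9
```

play_rows --moves '[{"slide": [1, -0.04, -0.6], "rot": [0, 0, 0], "gripper": 20}, {"slide": [1, -0.04, 0], "rot": [0, 0, 0], "gripper": 20}, {"slide": [1, -0.04, 0], "rot": [0, 0, 0], "gripper": 20}, {"slide": [1, -0.04, 0], "rot": [0, 0, 0], "gripper": 20}, {"slide": [1, -0.04, 0], "rot": [0, 0, 0], "gripper": 20}]'

```text
time: 43.63
tcp_pos: [0.5336, 0.129, 0.2072]
tcp_rot: [3.141, 0.0, 1.788]
force: [-0.7, -0.3, -0.0]
grip_width: 0.0328
finger_force: 29.9
```

play_rows --moves '[{"slide": [1, -0.04, 0], "rot": [0, 0, 0], "gripper": 20}, {"slide": [1, -0.04, 0], "rot": [0, 0, 0], "gripper": 20}, {"slide": [1, -0.04, 0], "rot": [0, 0, 0], "gripper": 20}, {"slide": [1, -0.04, 0], "rot": [0, 0, 0], "gripper": 20}, {"slide": [1, -0.04, 0], "rot": [0, 0, 0], "gripper": 20}]'

```text
time: 44.05
tcp_pos: [0.5081, 0.2258, 0.2071]
tcp_rot: [3.141, 0.0, 1.788]
force: [0.5, 0.0, -0.5]
grip_width: 0.0331
finger_force: 29.9
```

play_rows --moves '[{"slide": [1, -0.04, 0], "rot": [0, 0, 0], "gripper": 20}, {"slide": [1, -0.04, 0], "rot": [0, 0, 0], "gripper": 20}, {"slide": [0.3, 0, 0], "rot": [0, 0, 0], "gripper": 20}, {"slide": [0, 0, 0], "rot": [0, 0, 0], "gripper": 20}, {"slide": [0, 0, 0], "rot": [0, 0, 0], "gripper": 20}]'

```text
time: 44.47
tcp_pos: [0.4974, 0.2686, 0.2065]
tcp_rot: [3.141, 0.001, 1.788]
force: [-1.0, -0.9, -1.4]
grip_width: 0.0332
finger_force: 29.9
```

play_rows --moves '[{"slide": [0, 0, 0], "rot": [0, 0, 0], "gripper": 20}, {"slide": [0, 0, 0], "rot": [0, 0, 0], "gripper": 20}, {"slide": [0, 0, 0], "rot": [0, 0, 0], "gripper": 20}, {"slide": [0, 0, 0], "rot": [0, 0, 0], "gripper": 20}, {"slide": [0, 0, 0], "rot": [0, 0, 0], "gripper": 20}]'

```text
time: 44.88
tcp_pos: [0.4973, 0.269, 0.2062]
tcp_rot: [-3.141, 0.0, 1.787]
force: [1.3, -0.2, -0.2]
grip_width: 0.0327
finger_force: 29.9
```

```bash
python3 -c "
from shot import *
im,d,T,st=ashot(15); print(st['grip_width'],st['finger_force']); go([.4972,.2692,.1036],102.5,st)"
```

```text
std mm [0.  0.1 0. ] rot [-3.1415e+00  1.0000e-04  1.7878e+00]
0.03282249530689064 29.890166685800068
tcp [0.4971 0.2693 0.2063] yaw 102.43 t 45.08 | rot [-0.    0.   -0.02] slide [-0.01  0.    5.13]
```

View pics/wrist15.png

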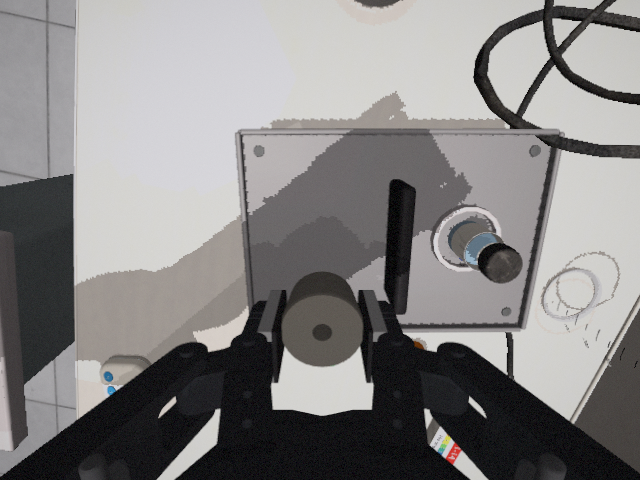

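The vial stands inside the ring (base near (465,238)) and the stopper is held upright at (322,320). Lowering it.

play_rows --moves '[{"slide": [0, 0, 1], "rot": [0, 0, 0], "gripper": 20}, {"slide": [0, 0, 1], "rot": [0, 0, 0], "gripper": 20}, {"slide": [0, 0, 1], "rot": [0, 0, 0], "gripper": 20}, {"slide": [0, 0, 1], "rot": [0, 0, 0], "gripper": 20}, {"slide": [0, 0, 0.5], "rot": [0, 0, 0], "gripper": 20}]'

```text
time: 45.55
tcp_pos: [0.496, 0.2687, 0.114]
tcp_rot: [-3.139, 0.001, 1.788]
force: [-0.8, -0.0, -0.1]
grip_width: 0.0328
finger_force: 29.9
```

play_rows --moves '[{"slide": [0, 0, 0.3], "rot": [0, 0, 0], "gripper": 20}, {"slide": [0, 0, 0.2], "rot": [0, 0, 0], "gripper": 20}, {"slide": [0, 0, 0.05], "rot": [0, 0, 0], "gripper": 20}, {"slide": [0, 0, 0], "rot": [0, 0, 0], "gripper": 20}, {"slide": [0, 0, 0], "rot": [0, 0, 0], "gripper": 20}]'

```text
time: 45.97
tcp_pos: [0.4977, 0.2699, 0.1061]
tcp_rot: [3.14, -0.0, 1.788]
force: [-0.2, -1.2, -0.5]
grip_width: 0.0329
finger_force: 29.9
```

play_rows --moves '[{"slide": [0, 0, 0.07], "rot": [0, 0, 0], "gripper": 20}, {"slide": [0, 0, 0.05], "rot": [0, 0, 0], "gripper": 20}, {"slide": [0, 0, 0], "rot": [0, 0, 0], "gripper": 20}, {"slide": [0, 0, 0], "rot": [0, 0, 0], "gripper": 40}, {"slide": [0, 0, 0], "rot": [0, 0, 0], "gripper": 57}]'

```text
time: 46.38
tcp_pos: [0.4973, 0.2696, 0.1031]
tcp_rot: [3.141, -0.0, 1.788]
force: [0.3, -0.3, -0.3]
grip_width: 0.045
finger_force: 0.0
```

play_rows --moves '[{"slide": [0, 0, 0], "rot": [0, 0, 0], "gripper": 57}, {"slide": [0, 0, 0], "rot": [0, 0, 0], "gripper": 57}, {"slide": [0, 0, -0.5], "rot": [0, 0, 0], "gripper": 57}, {"slide": [0, 0, -1], "rot": [0, 0, 0], "gripper": 57}, {"slide": [0, 0, -1], "rot": [0, 0, 0], "gripper": 57}]'

```text
time: 46.8
tcp_pos: [0.4965, 0.2693, 0.1535]
tcp_rot: [-3.14, 0.0, 1.788]
force: [0.2, -0.3, 0.3]
grip_width: 0.0488
finger_force: 0.0
```

play_rows --moves '[{"slide": [0, 0, -1], "rot": [0, 0, 0], "gripper": 57}, {"slide": [0, 0, -1], "rot": [0, 0, 0], "gripper": 57}, {"slide": [-1, 0, -1], "rot": [0, 0, 0], "gripper": 57}, {"slide": [-1, 0, 0], "rot": [0, 0, 0], "gripper": 57}, {"slide": [-1, 0, 0], "rot": [0, 0, 0], "gripper": 57}]'

```text
time: 47.22
tcp_pos: [0.5108, 0.2111, 0.215]
tcp_rot: [3.138, -0.001, 1.789]
force: [-0.1, 0.0, -0.3]
grip_width: 0.0486
finger_force: 0.0
```

play_rows --moves '[{"slide": [-1, 0, 0], "rot": [0, 0, 0], "gripper": 57}, {"slide": [-1, 0, 0], "rot": [0, 0, 0], "gripper": 57}, {"slide": [-1, 0, 0], "rot": [0, 0, 0], "gripper": 57}, {"slide": [0, 0, 0], "rot": [0, 0, 0], "gripper": 57}, {"slide": [0, 0, 0], "rot": [0, 0, 0], "gripper": 57}]'

```text
time: 47.63
tcp_pos: [0.5233, 0.1512, 0.2134]
tcp_rot: [3.141, 0.0, 1.786]
force: [0.3, 1.1, -0.2]
grip_width: 0.0489
finger_force: 0.0
```

play_rows --moves '[{"slide": [0, 0, 0], "rot": [0, 0, 0], "gripper": 57}, {"slide": [0, 0, 0], "rot": [0, 0, 0], "gripper": 57}, {"slide": [0, 0, 0], "rot": [0, 0, 0], "gripper": 57}, {"slide": [0, 0, 0], "rot": [0, 0, 0], "gripper": 57}, {"slide": [0, 0, 0], "rot": [0, 0, 0], "gripper": 57}]'

```text
time: 48.05
tcp_pos: [0.5228, 0.1529, 0.2129]
tcp_rot: [-3.142, -0.0, 1.789]
force: [-0.0, -0.8, 0.1]
grip_width: 0.0487
finger_force: 0.0
```

```bash
python3 -c "
from shot import *
im,d,T,st=ashot(16); P=cloud('wrist',T,d); P[d==0]=np.nan
L=P-[.5509,.2811,0]; y=np.radians(12.5); lx=L[...,0]*np.cos(y)+L[...,1]*np.sin(y); ly=-L[...,0]*np.sin(y)+L[...,1]*np.cos(y); z=P[...,2]
for n,cx,z0,z1 in(('vial',.055,.150,.166),('stopper',-.055,.120,.132)):
    m=(np.hypot(lx-cx,ly)<.03)&(z>z0)&(z<z1); print(n,m.sum(),m.any() and (cv2.minEnclosingCircle(np.c_[lx[m],ly[m]].astype(np.float32)*1000),np.percentile(z[m],98)))
m=(abs(lx)<.112)&(abs(ly)<.076)&(abs(z-.098)<.004); print(np.linalg.lstsq(np.c_[lx[m],ly[m],np.ones(m.sum())],z[m],rcond=None)[0].round(4))
s,_,_=shot(16,'scene'); cv2.imwrite('pics/z16.png',np.hstack([im[:,:],cv2.resize(s[200:440,90:330],(480,480))])[:, 160:960])"
```

```text
std mm [0.  0.1 0. ] rot [-3.1415e+00 -1.0000e-04  1.7885e+00]
vial 1949 (((55.7614860534668, 0.35872164368629456), 12.076977729797363), np.float64(0.1604345127280525))
stopper 2651 (((-53.975990295410156, 0.5071918964385986), 17.6629581451416), np.float64(0.12749604548073196))
[0.0012 0.0006 0.0981]
```

View pics/z16.png

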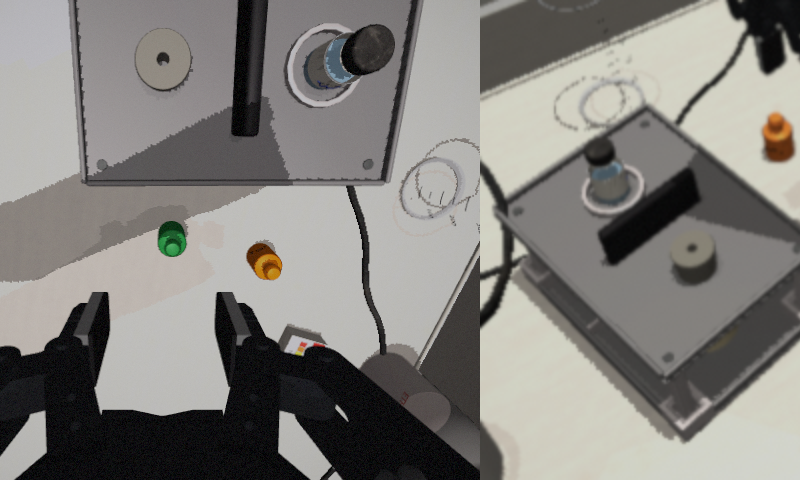

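The vial is within 1 mm of the ring's centre (crop (335,60)), the stopper within about 1 mm of the plain half's middle (crop (163,58)), and the deck is level at z 0.098. The strip box and look-alikes are undisturbed and the gripper is clear, so I'm handing in.

```bash
python3 -c "
from station import job_done
print(job_done())"
```

```text
the job is handed in; nothing more can be done
None
```

I made up both kits in the order asked and handed the job in after about 48 s of the 133 s; the hand-in call returned no verdict. The last views showed the jar and weight in their bays before stacking, the frame level at its seated height, and the vial and stopper upright within about 1 mm of their marks.

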